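# Get the yellow dental cast out from behind the bottles and onto the scanner

## Robot

A 6-joint arm with a two-finger parallel gripper is mounted at the origin on the work surface. World frame = base frame: x ahead of the robot, y to its left, z up, the work surface at z = 0. Lengths are in m, angles in rad, forces in N, time in s.
With the tool pointing down it reaches from about 0.35 to 0.85 m from the base axis. Payload 8.1 kg.
Tool frame: the origin (TCP) lies midway between the tips of the shut fingers; the grasp point (between the pads) lies 19 mm behind it; z points along the fingers, x is the direction in which the jaws open and shut, and the axes are right-handed (so a half turn about z gives the same grasp; the last joint's range is limited). The gripper opens to 85 mm and grips with 20 to 120 N. Pads are 22 mm wide; open, the fingers measure 114 mm over their backs; the gripper's body (76 mm by 85 mm) begins 54 mm behind the grasp point. The pads swing forward as they close: fully open they stand 13 mm farther back than shut.
Start: joints at [1.21, 0.13, 1.488, -0, 1.523, -0.085], TCP at [0.163, 0.577, 0.231] pointing down, gripper open.
Joint ranges: [-2.96, 2.96], [-0.89, 2.26], [0.02, 2.5], [-1.34, 4.48], [0, 2.73], [-2.66, 2.66]. Speed limits (rad/s): [2.39, 2.39, 2.79, 3.14, 3.14, 3.14].

## Interface

Orientations are given as [roll, pitch, yaw] about the fixed x, y, z axes, in that order (R = Rz(yaw) Ry(pitch) Rx(roll)).
In Python, from cell import sensors, optics, ticket gives the robot as it stands.
- The arm moves only by the tool send_rows, never from a script. Its argument "targets" is text: rows parted by semicolons, each of 4 numbers parted by spaces: the shift along the world's x, y, z in mm, then the turn about the world's z in rad. A call has 1 to 8 rows; each row shifts and turns the commanded pose from where the row before left it; what a row does not reach is not made up. A row lasts 1/8 s, in which the tool goes at most 62.5 mm and 10.7 degrees, less where a joint would pass 70% of its speed; a pose out of reach is approached as far as the arm can. A call is refused whole if a number of a shift passes 62.5 or a number of a turn 0.188, either way. A call with a gripper value outside its range is refused whole. "grip" is the closure, from -1 (fully open) to 1 (shut), so that 0 is half open, set as the call begins (left out, the last holds). The fingers move at their own pace and stop on an object; "squeeze" is the grip in N (left out, the last holds). Time passes only in rows, so rows that do not move let the fingers close. It gives the time, the measured TCP pose, the force and the opening at its end, in the units of the state.
- sensors.read_state(): the state, without advancing time (a new reading comes with each control period).
- optics.get_image(name): name is "scene" or "side" or "wrist"; returns a dict with "frame" (384x512x3 uint8, red, green, blue), "fov_y" (degrees; the focal length in pixels is half the picture's height over the tangent of half this angle, whatever the lens; pixels are square), "cx", "cy" (the principal point, pixels), "k1" (the pictures are not rectified: a ray, as slopes to the right and down, at radius r is drawn at 1 + k1 r^2 times it, then the intrinsics apply), "position" and "attitude" of the camera in the world; the wrist camera has in their place "hand_eye" (4x4, takes a point from camera to tool coordinates, whose origin is the TCP and whose axes are the tool frame's). Camera axes: x right, y down, z forward; pixel columns grow to the right and rows downward; lengths in m; the calibration is good to about 2 mm. A picture is of the moment at which its call begins: read the wrist's pose just before it. There is no depth.
- ticket.finish_job(): hands the job in, once; it reports no verdict.
The state is a dict: "time_s": time; "joint_positions": joint angles; "joint_velocities": joint speeds; "tau": joint torques, N m; "ee_pos": TCP position; "tcp_rot": TCP orientation; "force": force on the tool from outside, world axes, zero at the start; "moment": the same for the moment, N m; "width": finger opening in m.
Only numpy, scipy, OpenCV 4.12 (cv2) and the standard library are available. Lean on these libraries where they do the work, as an engineer would, in place of code of your own. Each camera call takes 0.05 s, during which the arm holds its last target.

## Task

Stand all three bottles in the grey side tray to clear the way, and only then fetch the yellow stone cast and set it teeth-up in the middle of the scanner's black plate. With the cast in place, put every bottle back, centred on the mat of its own colour. Keep everything upright, and set things down gently rather than letting them drop.

Things in the scene. Friction and masses are not known exactly. Their poses are not given: they have to be found in the camera images.
- cast: Yellow stone dental cast (not the white one): base 56 mm wide (y), 52 deep (x), 24 tall, the +x corners cut back; a U of teeth on top up to 37 mm, closed end to +x. 0.14 kg. Origin: centre of underside, z up. It starts on an aluminium board's floor, 6 mm above the bench (rim 12 mm), bottles about 12 mm from its left, right and robot side, fourth side open. Grip across y at the origin.
- bottle_red: Closed white bottle with a red label band and a red cap; 52 mm in diameter up to 95 mm, tapering shoulder to 111 mm, then the round cap, 30 mm in diameter, from 114 to 150 mm (the total height). About 0.22 kg. Origin: centre of the underside; z up. Can be carried by the cap. At the start it stands on the red mat.
- bottle_blue: Closed white bottle with a blue label band and a blue cap; 52 mm in diameter up to 95 mm, tapering shoulder to 111 mm, then the round cap, 30 mm in diameter, from 114 to 150 mm (the total height). About 0.22 kg. Origin: centre of the underside; z up. Can be carried by the cap. At the start it stands on the blue mat.
- bottle_green: Closed white bottle with a green label band and a green cap; 52 mm in diameter up to 95 mm, tapering shoulder to 111 mm, then the round cap, 30 mm in diameter, from 114 to 150 mm (the total height). About 0.22 kg. Origin: centre of the underside; z up. Can be carried by the cap. At the start it stands on the green mat.
- mat_red: Fixed red round mat, 68 mm in diameter and 4 mm thick, place of the red bottle. Origin: centre of its underside, 6 mm above the bench; its top is 10 mm above the bench. Mats lie 66 mm from the cast's first place, on three sides of it, in any order.
- mat_blue: Fixed blue round mat, 68 mm in diameter and 4 mm thick, place of the blue bottle. Origin: centre of its underside, 6 mm above the bench; its top is 10 mm above the bench. Mats lie 66 mm from the cast's first place, on three sides of it, in any order.
- mat_green: Fixed green round mat, 68 mm in diameter and 4 mm thick, place of the green bottle. Origin: centre of its underside, 6 mm above the bench; its top is 10 mm above the bench. Mats lie 66 mm from the cast's first place, on three sides of it, in any order.
- tray: Fixed grey side tray, empty at the start: 280 mm along its x, 140 mm along its y, walls 4 mm thick and 18 mm high, open on top. Origin: centre of its underside, on the bench; the floor is 4 mm above that.
- scanner: Fixed low white scanner: plinth 170 by 160 mm and 40 mm high, on it a round black plate 92 mm in diameter. Origin: on the bench, under the centre of the plate; the plate's top is 46 mm above it. Two beige sensor heads, up to 85 mm above the bench, stand at x = 71 to 93 mm, y = 58 mm either side (45 to 71 mm), in its own frame.

How it is judged:
By the outcome, as a careful person would: the job done as asked, in the order asked, and still so for the second after the job is handed in, with the robot touching nothing.
It also fails if it takes over 144 s, if anything falls off the work surface, if the arm or the gripper's body presses on something with over 40 N, if the wrist force passes 120 N, or if a joint passes its speed limit or range.

## Working session

There is one attempt and no reset: what is moved stays moved. The work goes in short steps, Python scripts to look and compute and a tool call to move; the robot and the scene stay as the last step left them, time stands still between calls to the robot, and variables do not carry over. Pictures are saved under pics/ and viewed, and the job is handed in when it is done.

Besides the shell and the picture viewer there is one more tool, called after "Emit:" by a JSON object that holds its "api" and its "payload". send_rows: Moves the arm, as the interface text tells. Its arguments: {"type":"object","properties":{"targets":{"type":"string"},"grip":{"type":"number"},"squeeze":{"type":"number"}},"required":["targets"]}

```bash
ls; mkdir -p pics; cat > h.py <<'E'
import numpy as np, cv2
from cell import sensors, optics, ticket
from scipy.spatial.transform import Rotation as Rn
def rot(a):
    a=np.array(a,float)
    return a if a.shape==(3,3) else (Rn.from_quat(a).as_matrix() if a.size==4 else Rn.from_euler('xyz',a).as_matrix())
def grab(name,save=None):
    s=sensors.read_state(); im=optics.get_image(name)
    f=im['frame'].shape[0]/2/np.tan(np.radians(im['fov_y'])/2)
    if name=='wrist':
        T=np.eye(4);T[:3,:3]=rot(s['tcp_rot']);T[:3,3]=s['ee_pos'];T=T@np.array(im['hand_eye']);R,p=T[:3,:3],T[:3,3]
    else: R,p=rot(im['attitude']),np.array(im['position'])
    if save: cv2.imwrite('pics/'+save+'.png',im['frame'][:,:,::-1])
    return dict(img=im['frame'],f=f,cx=im['cx'],cy=im['cy'],k=im['k1'],R=R,p=p,s=s)
def ray(c,u,v):
    xd,yd=(u-c['cx'])/c['f'],(v-c['cy'])/c['f']
    rd=np.hypot(xd,yd); r=rd
    for _ in range(30): r=rd/(1+c['k']*r*r)
    q=r/rd if rd>0 else 1
    d=c['R']@np.array([xd*q,yd*q,1]); return d/np.linalg.norm(d)
def onz(c,u,v,z):
    d=ray(c,u,v); return c['p']+d*(z-c['p'][2])/d[2]
def tri(obs):
    A=np.zeros((3,3));b=np.zeros(3)
    for c,u,v in obs:
        d=ray(c,u,v);M=np.eye(3)-np.outer(d,d);A+=M;b+=M@c['p']
    x=np.linalg.solve(A,b); e=[np.linalg.norm((np.eye(3)-np.outer(ray(c,u,v),ray(c,u,v)))@(x-c['p'])) for c,u,v in obs]
    return x,e
def proj(c,X):
    q=c['R'].T@(np.array(X)-c['p']);x,y=q[0]/q[2],q[1]/q[2];g=1+c['k']*(x*x+y*y)
    return np.array([c['f']*x*g+c['cx'],c['f']*y*g+c['cy']])
E
python3 - <<'E'
from h import *
for n in ['scene','side','wrist']:
    c=grab(n,n+'0'); print(n,c['f'],c['cx'],c['cy'],c['k'],c['p'],c['R'].round(3).tolist())
print(c['s'])
E
```

```text
pics
scene 419.1416261182414 249.19109167048566 193.82192370924076 -0.08255930604964296 [ 0.93390927 -0.41914844  0.93141392] [[0.7, 0.589, -0.403], [0.714, -0.587, 0.383], [-0.011, -0.556, -0.831]]
side 376.91485394995897 255.27114573184224 192.55393096685876 -0.03727164669421028 [0.02620785 0.52131376 0.52155194] [[-0.739, -0.37, 0.563], [-0.673, 0.392, -0.627], [0.012, -0.842, -0.539]]
wrist 307.80077154539583 255.55428384319566 196.64785618072483 -0.0316619760529606 [0.09943696 0.59538747 0.3721519 ] [[0.272, 0.928, 0.253], [0.962, -0.263, -0.072], [-0.001, 0.263, -0.965]]
{'time_s': 0.1, 'joint_positions': array([ 1.20962209e+00,  1.31100221e-01,  1.48918568e+00,  4.09888806e-05,
        1.52301815e+00, -8.54203542e-02]), 'joint_velocities': array([-4.89847462e-04,  3.90021079e-04, -4.50706318e-04,  3.44165494e-05,
       -4.99349182e-04,  2.63776260e-04]), 'tau': array([ 7.06538231e-04, -5.70946705e+01, -5.01945662e+01, -2.33984374e-04,
        8.04579060e-03, -3.97102929e-05]), 'ee_pos': array([0.16315948, 0.576863  , 0.23033223]), 'tcp_rot': array([-3.14140585e+00,  1.70166657e-03,  1.29504061e+00]), 'force': array([ 0.63161243, -0.46497291,  0.10538453]), 'moment': array([-0.017102  ,  0.02119898,  0.06166671]), 'width': 0.0851007696106957}
```

View pics/scene0.png

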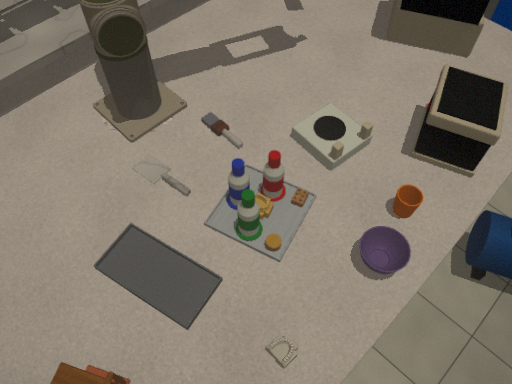

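View pics/side0.png

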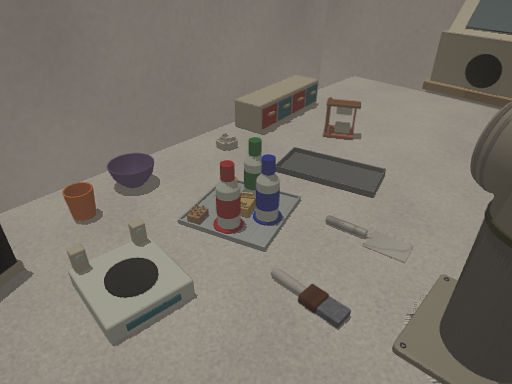

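View pics/wrist0.png

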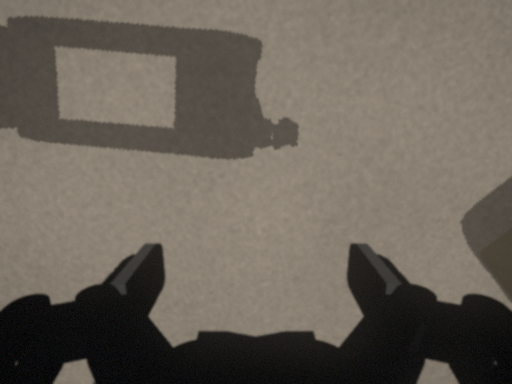

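The scene view shows the blue (238,185), red (274,178) and green (248,215) bottles around the yellow cast at (265,205). The tray is at (158,272) and the scanner plate at (330,128). I'll measure these by colour masks.

```bash
cat > m.py <<'E'
from h import *
def hsv(c): return cv2.cvtColor(c['img'],cv2.COLOR_RGB2HSV)
RNG={'red':[((0,150,70),(6,255,255)),((174,150,70),(180,255,255))],'blue':[((110,120,40),(130,255,255))],'green':[((50,110,30),(75,255,255))]}
def cmask(c,col):
    h=hsv(c);m=0
    for a,b in RNG[col]: m=m|cv2.inRange(h,a,b)
    return m
def blobs(m,amin=20):
    n,l,s,ce=cv2.connectedComponentsWithStats(m,connectivity=8)
    return sorted([(int(s[i,4]),s[i,:4].tolist(),ce[i].round(1).tolist()) for i in range(1,n) if s[i,4]>=amin],key=lambda t:t[1][1])
E
python3 - <<'E'
from m import *
S=grab('scene');D=grab('side')
for col in RNG:
    for n,c in (('scene',S),('side',D)): print(col,n,blobs(cmask(c,col)))
# tray in scene/side, plate
for n,c in (('scene',S),('side',D)):
    g=cv2.cvtColor(c['img'],cv2.COLOR_RGB2GRAY)
    pts=[(158,272),(330,128)] if n=='scene' else [(330,165),(132,278)]
    for p in pts: print(n,p,c['img'][p[1],p[0]],hsv(c)[p[1],p[0]])
    m=cv2.inRange(g,0,45); print('dark',blobs(m,200))
E
```

```text
red scene [(172, [269, 151, 11, 17], [274.0, 158.9]), (239, [263, 178, 22, 23], [274.3, 187.9])]
red side [(66, [220, 161, 14, 6], [226.5, 163.5]), (66, [214, 219, 16, 14], [219.1, 227.2])]
blue scene [(158, [232, 159, 12, 17], [237.7, 166.6]), (75, [230, 189, 12, 11], [236.0, 194.1]), (43, [227, 198, 10, 11], [231.0, 204.1])]
blue side [(66, [262, 155, 13, 6], [268.2, 157.5]), (44, [253, 212, 16, 13], [258.0, 219.4])]
green scene [(187, [242, 189, 12, 19], [247.7, 197.9]), (267, [236, 217, 26, 24], [249.4, 228.9])]
green side []
scene (158, 272) [84 82 81] [10  9 84]
scene (330, 128) [39 34 34] [ 0 33 39]
dark [(1482, [400, 0, 90, 25], [448.7, 8.6]), (451, [491, 0, 21, 30], [503.2, 13.4]), (1338, [99, 16, 44, 40], [120.6, 35.1]), (2734, [437, 67, 66, 63], [471.1, 97.8]), (2066, [415, 96, 76, 75], [449.3, 145.8]), (574, [314, 116, 32, 24], [329.4, 127.7]), (1846, [465, 211, 47, 69], [486.6, 251.2])]
side (330, 165) [88 88 86] [30  6 88]
side (132, 278) [47 48 43] [36 27 48]
dark [(933, [466, 54, 36, 34], [483.3, 70.4]), (424, [0, 225, 17, 49], [5.2, 253.1])]
```

```bash
sed -i "s/(0,150,70),(6,255/(0,140,45),(8,255/; s/(174,150,70)/(172,140,45)/; s/(110,120,40)/(108,110,30)/; s/(50,110,30),(75/(45,90,25),(80/" m.py
python3 - <<'E'
from m import *
S=grab('scene');D=grab('side')
for col in RNG:
    for n,c in (('scene',S),('side',D)): print(col,n,blobs(cmask(c,col)))
a=cv2.resize(D['img'][120:250,170:320],None,fx=5,fy=4.4,interpolation=cv2.INTER_NEAREST)
cv2.imwrite('pics/crop1.png',a[:,:,::-1])
a=cv2.resize(S['img'][140:265,195:325],None,fx=4.8,fy=4.8,interpolation=cv2.INTER_NEAREST)
cv2.imwrite('pics/crop2.png',a[:,:,::-1])
for v in range(158,184,3): print(hsv(D)[v,227],hsv(D)[v-7,268],hsv(D)[v-18,254])
E
```

```text
red scene [(175, [269, 151, 12, 17], [274.1, 158.9]), (265, [261, 178, 24, 23], [273.4, 187.8])]
red side [(71, [220, 161, 14, 6], [226.4, 163.5]), (71, [214, 219, 17, 14], [219.5, 227.4])]
blue scene [(335, [491, 0, 21, 31], [503.3, 13.6]), (174, [232, 159, 12, 17], [237.7, 166.8]), (149, [227, 188, 16, 21], [233.7, 197.0]), (63, [485, 211, 12, 17], [489.9, 218.3]), (22, [481, 228, 9, 13], [485.8, 234.1]), (58, [482, 239, 16, 17], [489.0, 248.1]), (129, [491, 253, 21, 26], [500.6, 266.0]), (93, [475, 254, 18, 18], [483.4, 261.3])]
blue side [(68, [262, 155, 13, 6], [268.1, 157.5]), (20, [256, 191, 3, 17], [256.3, 199.2]), (51, [253, 212, 17, 13], [258.8, 220.0])]
green scene [(204, [241, 189, 14, 19], [247.5, 198.0]), (335, [236, 216, 26, 25], [248.6, 228.5])]
green side [(52, [249, 138, 12, 5], [254.5, 139.8])]
[ 21  27 151] [ 21  28 144] [ 59 109  98]
[  1 163 133] [116  90 122] [55 80 73]
[  1 156 134] [117 143 118] [55 81 69]
[  2 123  91] [116 141 119] [55 80 70]
[  3 123  91] [119  94  81] [57 73 70]
[  1 119  92] [118 100  82] [57 83 68]
[  3 123  93] [118 103  79] [ 27  24 106]
[  3 123  91] [119  98  81] [ 28  24 137]
[12 46 99] [115  55  84] [ 27  21 136]
```

View pics/crop1.png

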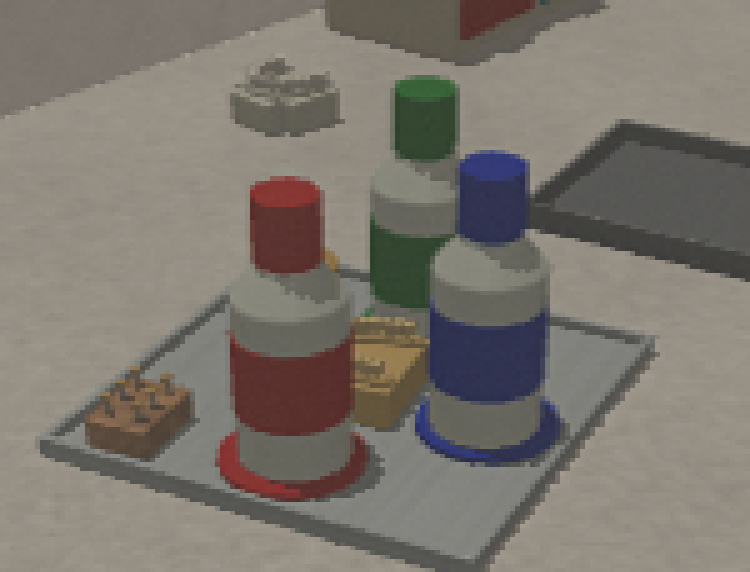

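View pics/crop2.png

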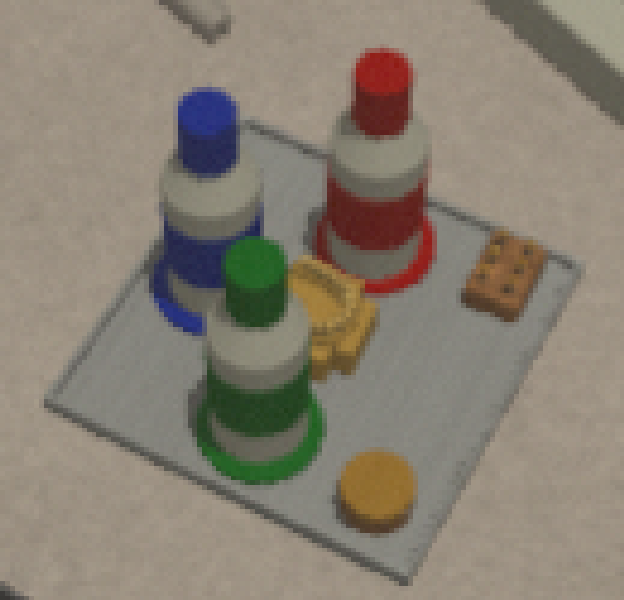

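Both crops are clear: blue is on the robot side, with red and green either side of the cast. I'll lower the thresholds so each whole cap is masked.

```bash
cat > m.py <<'E'
from h import *
def hsv(c): return cv2.cvtColor(c['img'],cv2.COLOR_RGB2HSV)
RNG={'red':[((0,105,45),(7,255,255)),((172,105,45),(180,255,255))],'blue':[((106,75,30),(132,255,255))],'green':[((45,60,25),(80,255,255))]}
def cmask(c,col):
    h=hsv(c);m=0
    for a,b in RNG[col]: m=m|cv2.inRange(h,a,b)
    return m
def blobs(m,amin=20):
    n,l,s,ce=cv2.connectedComponentsWithStats(m,connectivity=8)
    return sorted([(int(s[i,4]),s[i,:4].tolist(),ce[i].round(1).tolist()) for i in range(1,n) if s[i,4]>=amin],key=lambda t:t[1][1])
def centre(c,m,i,win=None):
    b=blobs(m)[i]; x,y,w,h=b[1]; return ((x+(w-1)/2),y+(h-1)/2)
E
python3 - <<'E'
from m import *
S=grab('scene');D=grab('side')
for col in RNG:
    o=[]
    for n,c in (('scene',S),('side',D)):
        m=cmask(c,col); m[:, :180]=0; m[:,320:]=0
        if n=='side': m[:130]=0
        B=blobs(m); print(col,n,B); o.append((c,*B[0][2]))
    x,e=tri(o); print(col,'cap centre',x.round(4),np.round(e,4), [onz(c,u,v,0.142).round(4).tolist() for c,u,v in o])
# plate ellipses
g=cv2.cvtColor(S['img'],cv2.COLOR_RGB2GRAY); m=cv2.inRange(g,0,60); 
for nm,c,(x0,x1,y0,y1),th in (('S',S,(300,360,105,150),75),('D',D,(95,170,250,305),75)):
    g=cv2.cvtColor(c['img'],cv2.COLOR_RGB2GRAY); m=np.zeros_like(g); m[y0:y1,x0:x1]=cv2.inRange(g,0,th)[y0:y1,x0:x1]
    k=max(cv2.findContours(m,cv2.RETR_EXTERNAL,cv2.CHAIN_APPROX_NONE)[0],key=len); 
    P=np.array([onz(c,*q[0],0.046)[:2] for q in k]).astype(np.float32)
    print(nm,'plate',cv2.fitEllipse(k),'circle fit',cv2.fitEllipse(P*1000))
# tray
for nm,c,(x0,x1,y0,y1),pt in (('S',S,(80,235,215,335),(158,272)),('D',D,(270,395,140,195),(330,165))):
    m=np.zeros(c['img'].shape[:2],np.uint8); g=cv2.cvtColor(c['img'],cv2.COLOR_RGB2GRAY); m[y0:y1,x0:x1]=cv2.inRange(g,0,100)[y0:y1,x0:x1]
    k=max(cv2.findContours(m,cv2.RETR_EXTERNAL,cv2.CHAIN_APPROX_NONE)[0],key=cv2.contourArea)
    h=cv2.convexHull(k); a=cv2.approxPolyDP(h,4,True)[:,0]
    print(nm,'tray',[(q.tolist(),onz(c,*q,0.018)[:2].round(3).tolist()) for q in a])
E
```

```text
red scene [(190, [268, 150, 13, 18], [274.0, 158.6]), (308, [261, 177, 25, 24], [273.4, 187.8])]
red side [(276, [220, 160, 14, 22], [226.6, 170.6]), (409, [216, 197, 25, 22], [227.9, 208.2]), (149, [213, 219, 30, 15], [226.6, 227.6])]
red cap centre [0.5209 0.0582 0.1422] [0.0006 0.0006] [[0.5204, 0.0579, 0.142], [0.5217, 0.0583, 0.142]]
blue scene [(189, [232, 158, 12, 18], [237.6, 166.8]), (178, [227, 186, 16, 24], [233.4, 196.6])]
blue side [(250, [262, 154, 13, 21], [268.0, 164.4]), (378, [256, 190, 23, 21], [266.7, 201.0]), (130, [253, 211, 29, 14], [267.4, 219.4])]
blue cap centre [ 0.4771 -0.0209  0.1421] [0.0005 0.0005] [[0.4766, -0.0211, 0.142], [0.4775, -0.0206, 0.142]]
green scene [(212, [241, 189, 14, 19], [247.7, 198.2]), (384, [236, 215, 27, 26], [248.6, 228.1])]
green side [(215, [249, 137, 12, 19], [254.4, 146.1]), (200, [244, 170, 17, 20], [249.9, 180.1])]
green cap centre [ 0.5576 -0.0662  0.1424] [0.0004 0.0004] [[0.5571, -0.0663, 0.142], [0.5585, -0.0665, 0.142]]
S plate ((329.343994140625, 127.63624572753906), (23.14130210876465, 30.9854793548584), 98.82946014404297) circle fit ((503.0084228515625, 310.13409423828125), (87.56031799316406, 90.26378631591797), 25.53545570373535)
D plate ((130.69595336914062, 277.1575012207031), (36.66664505004883, 54.75886917114258), 72.8344955444336) circle fit ((498.4781799316406, 315.37030029296875), (89.8362808227539, 93.08639526367188), 68.71159362792969)
S tray [([131, 223], [0.343, -0.273]), ([221, 278], [0.612, -0.209]), ([187, 329], [0.648, -0.343]), ([95, 268], [0.383, -0.408])]
D tray [([270, 155], [0.659, -0.246]), ([295, 147], [0.638, -0.34]), ([385, 170], [0.369, -0.397]), ([375, 194], [0.331, -0.264]), ([272, 180], [0.561, -0.14])]
```

Emit:
{"api": "send_rows", "payload": {"targets": "28 -46 0 0.015;28 -46 0 0.015;28 -46 0 0.015;28 -46 0 0.015;28 -46 0 0.015;28 -46 0 0.015;28 -46 0 0.015;28 -46 0 0.015"}}

```text
time_s: 1.45
ee_pos: [0.3881, 0.2078, 0.2317]
tcp_rot: [3.141, -0.001, 1.416]
force: [0.9, 0.2, 0.4]
width: 0.0852
```

Emit:
{"api": "send_rows", "payload": {"targets": "28 -46 2 0.015;28 -46 2 0.015;28 -46 2 0.015;28 -46 2 0.015;28 -46 2 0.015;28 -46 2 0.015;0 0 0 0;0 0 0 0"}}

```text
time_s: 2.45
ee_pos: [0.5551, -0.0665, 0.243]
tcp_rot: [-3.141, -0.001, 1.504]
force: [-0.3, 0.5, 0.5]
width: 0.0852
```

```bash
python3 - <<'E'
from m import *
c=grab('wrist','wrist1');print(c['s']['time_s'],c['s']['ee_pos'],c['s']['tcp_rot'],c['s']['force'])
E
```

```text
2.45 [ 0.55512253 -0.0665123   0.24303864] [-3.14090452e+00 -5.00284987e-04  1.50423497e+00] [-0.29614161  0.51483525  0.53152634]
```

View pics/wrist1.png

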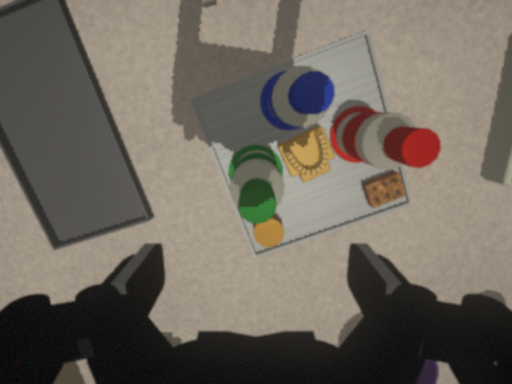

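The wrist view shows green's cap at (258,200), blue's at (313,92) and red's at (410,147). The cast is at (307,152) and the tray's +x edge runs down to about (60,245)–(150,215).

```bash
python3 - <<'E'
from m import *
W=grab('wrist');S=grab('scene');D=grab('side')
m=cmask(W,'red');print(blobs(m)); print(blobs(cmask(W,'blue')),blobs(cmask(W,'green')))
for col,(u,v) in {'green':(258,201),'blue':(313,93),'red':(411,147)}.items():
    b=[t for t in blobs(cmask(W,col)) if abs(t[2][0]-u)<25]; print(col,b)
# project estimated cap centres
for X in [(.5209,.0582,.142),(.4771,-.0209,.142),(.5576,-.0662,.142)]: print(proj(W,X), proj(W,[X[0],X[1],.16]),proj(W,[X[0],X[1],.01]))
# cast
h=hsv(W);m=cv2.inRange(h,(12,80,60),(30,255,255));print(blobs(m,50))
# tray corners at wrist
print([onz(W,u,v,.018).round(3) for u,v in [(58,246),(151,215)]], W['p'])
E
```

```text
[(1157, [330, 107, 46, 56], [348.9, 132.7]), (1840, [383, 127, 57, 41], [411.4, 146.1])]
[(654, [260, 72, 37, 58], [271.3, 104.6]), (1513, [288, 72, 46, 42], [310.5, 93.1])] [(723, [228, 145, 54, 35], [253.7, 157.7]), (1342, [238, 178, 38, 46], [256.1, 200.9])]
green [(723, [228, 145, 54, 35], [253.7, 157.7]), (1342, [238, 178, 38, 46], [256.1, 200.9])]
blue [(1513, [288, 72, 46, 42], [310.5, 93.1])]
red [(1840, [383, 127, 57, 41], [411.4, 146.1])]
[409.02778502 145.14488564] [420.7723966  147.66082512] [356.26364301 133.94879675]
[307.90597278  93.31088255] [312.17924654  91.72425875] [289.20012543 100.27031212]
[254.94826443 199.76455884] [254.92897229 206.18618747] [255.03604676 170.61396495]
[(2042, [278, 126, 56, 56], [306.8, 153.7]), (1024, [362, 171, 43, 37], [383.4, 188.7]), (704, [253, 215, 31, 32], [268.4, 232.1])]
[array([ 0.639, -0.33 ,  0.018]), array([ 0.604, -0.201,  0.018])] [ 0.48888563 -0.06144791  0.38504963]
```

Emit:
{"api": "send_rows", "payload": {"targets": "1 0 -30 0;1 0 -30 0;0 0 -30 0;0 0 -20 0;0 0 -9 0;0 0 0 0"}}

```text
time_s: 3.4
ee_pos: [0.5573, -0.0664, 0.1243]
tcp_rot: [-3.141, -0.0, 1.505]
force: [-0.2, -0.1, -0.3]
width: 0.0854
```

Emit:
{"api": "send_rows", "payload": {"targets": "0 0 0 0;0 0 0 0;0 0 0 0;0 0 0 0;0 0 0 0;0 0 0 0", "grip": 1, "squeeze": 40}}

```text
time_s: 4.15
ee_pos: [0.5579, -0.0666, 0.125]
tcp_rot: [3.14, -0.0, 1.505]
force: [0.5, 2.0, 5.1]
width: 0.0294
```

Emit:
{"api": "send_rows", "payload": {"targets": "0 0 8 0;0 0 20 0;0 0 22 0;0 -15 0 0;2 -30 0 0;3 -34 0 0;3 -34 0 0;3 -34 0 0"}}

```text
time_s: 5.15
ee_pos: [0.5677, -0.2156, 0.1735]
tcp_rot: [-3.14, -0.0, 1.505]
force: [0.2, 0.8, -3.2]
width: 0.029
```

Emit:
{"api": "send_rows", "payload": {"targets": "3 -34 0 0;1 -24 0 0;0 -11 0 0;0 0 -15 0;0 0 -20 0;0 0 -11 0;0 0 -3 0;0 0 0 0"}}

```text
time_s: 6.15
ee_pos: [0.5725, -0.2823, 0.1252]
tcp_rot: [-3.141, -0.0, 1.505]
force: [-0.2, -1.0, -2.3]
width: 0.0289
```

```bash
python3 - <<'E'
from m import *
c=grab('wrist','wrist2');print(c['s']['time_s'],c['s']['ee_pos'],c['s']['force'],c['s']['width'])
grab('side','side2');grab('scene','scene2')
E
```

```text
6.15 [ 0.57246222 -0.28230882  0.1252279 ] [-0.2278974  -1.01496211 -2.32894504] 0.028903462075821604
```

View pics/scene2.png

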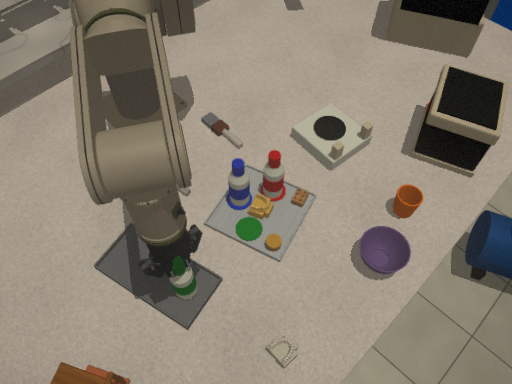

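View pics/side2.png

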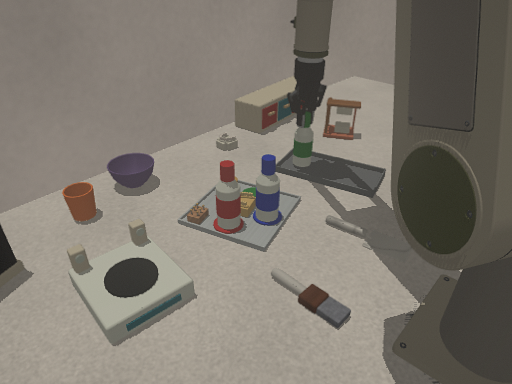

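View pics/wrist2.png

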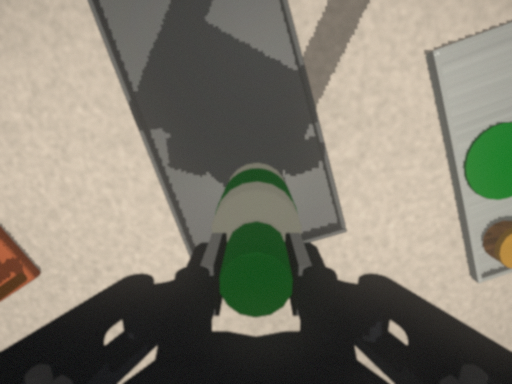

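Green hangs upright over the tray's +x end, and its mat is now bare at scene (249,229). I'll lower it in small steps and watch the force.

Emit:
{"api": "send_rows", "payload": {"targets": "0 0 -2 0;0 0 -2 0;0 0 -1 0;0 0 -1 0;0 0 0 0"}}

```text
time_s: 6.92
ee_pos: [0.5724, -0.2827, 0.1192]
tcp_rot: [-3.142, -0.0, 1.505]
force: [-0.0, -0.4, -2.3]
width: 0.0291
```

```bash
cat > mat.py <<'E'
from m import *
def mat(c,col,box,z=.010):
    x0,x1,y0,y1=box; m=cmask(c,col); mm=np.zeros_like(m); mm[y0:y1,x0:x1]=m[y0:y1,x0:x1]
    k=max(cv2.findContours(mm,cv2.RETR_EXTERNAL,cv2.CHAIN_APPROX_NONE)[0],key=cv2.contourArea)
    P=np.array([onz(c,*q[0],z)[:2]*1000 for q in k],np.float32); return cv2.fitEllipse(k)[0],cv2.fitEllipse(P)
E
python3 - <<'E'
from mat import *
S=grab('scene');D=grab('side')
print(mat(S,'green',(225,275,205,250)))
# red & blue partial mats
W=grab('wrist'); print(mat(W,'green',(450,512,100,220)))
m=cmask(W,'green');print(blobs(m))
E
```

```text
((248.7123260498047, 228.27601623535156), ((559.9369506835938, -68.08991241455078), (65.29268646240234, 66.6801986694336), 33.26836395263672))
((493.2252502441406, 164.33070373535156), ((560.7882690429688, -81.40995025634766), (38.005104064941406, 70.92310333251953), 98.52391815185547))
[(2657, [469, 123, 43, 79], [493.3, 164.1]), (833, [221, 168, 72, 33], [256.2, 179.7]), (5668, [218, 222, 76, 95], [255.6, 270.2])]
```

Emit:
{"api": "send_rows", "payload": {"targets": "0 0 -1 0;0 0 0 0"}}

```text
time_s: 7.32
ee_pos: [0.5727, -0.2828, 0.1191]
tcp_rot: [3.141, 0.0, 1.505]
force: [-0.8, 1.2, 2.9]
width: 0.0294
```

Emit:
{"api": "send_rows", "payload": {"targets": "0 0 -1 0;0 0 0 0"}}

```text
time_s: 7.58
ee_pos: [0.5731, -0.2829, 0.119]
tcp_rot: [3.14, 0.001, 1.505]
force: [-2.2, 2.8, 8.4]
width: 0.0288
```

Emit:
{"api": "send_rows", "payload": {"targets": "0 0 0 0;0 0 0 0;0 0 0 0;0 0 0 0;0 0 20 0;0 0 40 0;0 0 50 0;0 0 0 0", "grip": -1}}

```text
time_s: 8.57
ee_pos: [0.5753, -0.2844, 0.2356]
tcp_rot: [3.131, 0.005, 1.505]
force: [1.0, 0.3, -0.2]
width: 0.0854
```

```bash
python3 - <<'E'
from mat import *
c=grab('wrist','wrist3');print(c['s']['time_s'],c['s']['ee_pos'],c['s']['force'],c['s']['width'])
print(blobs(cmask(c,'green')))
E
```

```text
8.575 [ 0.5752865  -0.28436199  0.2356072 ] [ 0.95414035  0.29042751 -0.15627467] 0.08543358758886091
[(2494, [409, 115, 57, 56], [436.9, 142.4]), (234, [236, 146, 44, 17], [257.3, 152.0]), (1392, [240, 171, 39, 46], [258.6, 194.4])]
```

View pics/wrist3.png

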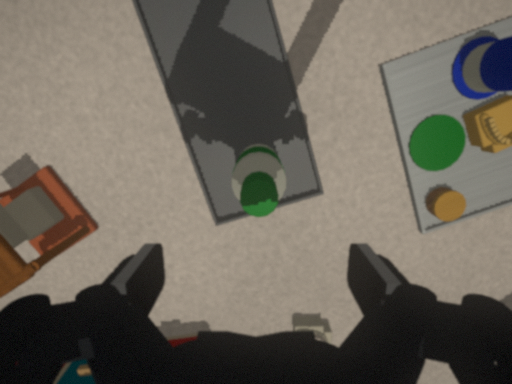

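Green stands upright in the tray, at about (258,180) in the wrist view. Next I'll check the tray corners from here and then fetch blue.

```bash
python3 - <<'E'
from mat import *
W=grab('wrist');S=grab('scene')
print(W['s']['ee_pos'],W['s']['tcp_rot'])
print([onz(W,u,v,.018).round(3) for u,v in [(218,223),(322,191),(137,0),(270,0)]])
print(mat(W,'green',(400,475,105,180)),mat(S,'green',(225,275,205,250)))
print('side-scene green mat',tri([(W,436.9,142.4),(S,*mat(S,'green',(225,275,205,250))[0])]))
E
```

```text
[ 0.57412123 -0.28367523  0.23222635] [3.13503858 0.00332563 1.50502156]
[array([ 0.637, -0.334,  0.018]), array([ 0.604, -0.206,  0.018]), array([ 0.387, -0.395,  0.018]), array([ 0.398, -0.257,  0.018])]
((437.07952880859375, 144.29725646972656), ((559.1047973632812, -67.59935760498047), (65.75151824951172, 66.9616928100586), 167.6779022216797)) ((248.59652709960938, 228.26123046875), ((559.7015991210938, -68.26173400878906), (64.45726776123047, 66.92383575439453), 34.18012619018555))
side-scene green mat (array([ 0.55715774, -0.06543008,  0.00372994]), [np.float64(0.0008373953602924149), np.float64(0.0008373953602923851)])
```

Emit:
{"api": "send_rows", "payload": {"targets": "-5 15 0 0;-14 38 0 0;-14 38 0 0;-14 38 0 0;-14 38 0 0;-14 38 0 0;-14 38 0 0;-7 19 0 0"}}

```text
time_s: 9.72
ee_pos: [0.4747, -0.0184, 0.2261]
tcp_rot: [-3.14, -0.0, 1.507]
force: [0.8, -0.7, -0.2]
width: 0.0854
```

```bash
python3 - <<'E'
from mat import *
W=grab('wrist');print(W['s']['ee_pos'],W['s']['tcp_rot'],blobs(cmask(W,'blue')),proj(W,(.477,-.021,.142)))
E
```

```text
[ 0.47465875 -0.01841929  0.22614871] [-3.13962798e+00 -4.96222268e-04  1.50682753e+00] [(787, [225, 146, 56, 36], [250.9, 159.5]), (1505, [233, 184, 40, 49], [252.7, 208.3])] [251.86776264 205.88033396]
```

Emit:
{"api": "send_rows", "payload": {"targets": "2 -2 -20 0;1 0 -30 0;0 0 -28 0;0 0 -18 0;0 0 -6 0;0 0 0 0"}}

```text
time_s: 10.52
ee_pos: [0.4795, -0.0228, 0.1255]
tcp_rot: [3.142, 0.0, 1.505]
force: [0.5, 0.1, 0.3]
width: 0.0852
```

Emit:
{"api": "send_rows", "payload": {"targets": "0 0 0 0;0 0 0 0;0 0 0 0;0 0 0 0;0 0 0 0;0 0 0 0", "grip": 1}}

```text
time_s: 11.28
ee_pos: [0.4798, -0.0225, 0.1259]
tcp_rot: [3.14, -0.0, 1.505]
force: [0.8, 2.8, 5.5]
width: 0.0289
```

Emit:
{"api": "send_rows", "payload": {"targets": "0 0 8 0;0 0 20 0;0 0 22 0;-3 -14 0 0;-6 -26 0 0;-9 -36 0 0;-9 -36 0 0;-9 -36 0 0"}}

```text
time_s: 12.28
ee_pos: [0.4417, -0.1723, 0.1738]
tcp_rot: [-3.14, -0.0, 1.505]
force: [-0.1, -0.4, -2.6]
width: 0.029
```

Emit:
{"api": "send_rows", "payload": {"targets": "-9 -36 0 0;-9 -36 0 0;-9 -36 0 0;-7 -27 0 0;-4 -15 0 0;-1 -4 -15 0;0 0 -18 0;0 0 -12 0"}}

```text
time_s: 13.28
ee_pos: [0.4038, -0.323, 0.1277]
tcp_rot: [-3.139, -0.002, 1.506]
force: [-0.5, -0.2, -1.0]
width: 0.0292
```

Emit:
{"api": "send_rows", "payload": {"targets": "0 0 -5 0;0 0 -3 0;0 0 -1 0;0 0 -1 0;0 0 0 0"}}

```text
time_s: 13.9
ee_pos: [0.4045, -0.3248, 0.1206]
tcp_rot: [3.141, 0.0, 1.505]
force: [-0.1, -0.3, -0.9]
width: 0.0292
```

Emit:
{"api": "send_rows", "payload": {"targets": "0 0 -1 0;0 0 -1 0;0 0 0 0"}}

```text
time_s: 14.28
ee_pos: [0.4051, -0.3251, 0.1199]
tcp_rot: [3.14, 0.001, 1.505]
force: [-1.3, 2.5, 7.5]
width: 0.0292
```

Emit:
{"api": "send_rows", "payload": {"targets": "0 0 0 0;0 0 0 0;0 0 0 0;0 0 0 0;0 0 20 0;0 0 45 0;0 0 40 0;4 13 0 0", "grip": -1}}

```text
time_s: 15.28
ee_pos: [0.4099, -0.3136, 0.2276]
tcp_rot: [3.136, 0.005, 1.504]
force: [0.5, -0.8, 0.4]
width: 0.0852
```

Emit:
{"api": "send_rows", "payload": {"targets": "15 50 0 0;15 50 0 0;15 50 0 0;15 50 0 0;15 50 0 0;15 50 0 0;13 42 0 0;8 25 0 0"}}

```text
time_s: 16.27
ee_pos: [0.5189, 0.0579, 0.2219]
tcp_rot: [-3.14, -0.0, 1.507]
force: [1.1, 0.4, -0.7]
width: 0.0851
```

```bash
python3 - <<'E'
from mat import *
W=grab('wrist','wrist4');S=grab('scene','scene4');print(W['s']['ee_pos'],W['s']['tcp_rot'],blobs(cmask(W,'red')),proj(W,(.521,.058,.142)))
print(mat(S,'green',(225,275,205,250)),mat(S,'blue',(220,260,180,215)))
E
```

```text
[0.51885766 0.05788751 0.22187987] [-3.13978702e+00 -2.03049735e-04  1.50701816e+00] [(850, [229, 146, 57, 37], [258.4, 160.1]), (1622, [236, 184, 42, 50], [256.0, 209.3])] [255.38748104 207.03628581]
((248.65452575683594, 228.25918579101562), ((559.7982788085938, -68.15902709960938), (65.08627319335938, 66.72152709960938), 38.812808990478516)) ((238.87437438964844, 198.51446533203125), ((478.0489196777344, -24.02916717529297), (64.31383514404297, 66.14765930175781), 38.933292388916016))
```

View pics/wrist4.png

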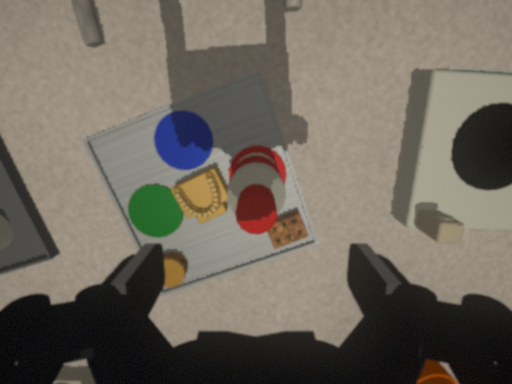

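View pics/scene4.png

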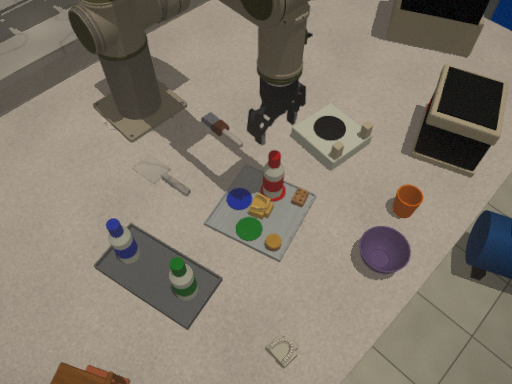

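Blue and green stand upright in the tray, at scene (120,240) and (182,278), and red is next. The blue and green mats are both clear in the wrist view, so I'll measure them now.

```bash
python3 - <<'E'
from mat import *
W=grab('wrist');S=grab('scene')
for col,bw,bs in (('green',(120,190,175,245),(225,275,205,250)),('blue',(145,220,100,175),(220,260,180,215))):
    a=mat(W,col,bw);b=mat(S,col,bs);print(col,a[1],b[1],tri([(W,*a[0]),(S,*b[0])]))
E
```

```text
green ((559.07470703125, -66.677734375), (63.897029876708984, 66.64698028564453), 105.44264221191406) ((559.7639770507812, -68.28315734863281), (64.63069915771484, 66.73682403564453), 37.431884765625) (array([ 0.5590892 , -0.06760005,  0.0072441 ]), [np.float64(4.5028308023294266e-05), np.float64(4.5028308023432786e-05)])
blue ((477.2124938964844, -21.486562728881836), (65.46367645263672, 65.97007751464844), 19.16900062561035) ((478.03662109375, -23.93471908569336), (64.48343658447266, 66.25271606445312), 32.73727035522461) (array([ 0.4765928 , -0.02246033,  0.00594871]), [np.float64(0.0001979011966704741), np.float64(0.00019790119667042674)])
```

Emit:
{"api": "send_rows", "payload": {"targets": "2 0 -20 0;0 0 -30 0;0 0 -27 0;0 0 -15 0;0 0 -5 0;0 0 0 0"}}

```text
time_s: 17.23
ee_pos: [0.5216, 0.0551, 0.1265]
tcp_rot: [3.141, -0.0, 1.505]
force: [-0.6, 0.0, 0.6]
width: 0.0854
```

Emit:
{"api": "send_rows", "payload": {"targets": "0 0 0 0;0 0 0 0;0 0 0 0;0 0 0 0;0 0 0 0;0 0 0 0", "grip": 1}}

```text
time_s: 17.98
ee_pos: [0.5218, 0.0556, 0.1269]
tcp_rot: [3.141, -0.0, 1.505]
force: [-0.0, 2.0, 5.4]
width: 0.0294
```

Emit:
{"api": "send_rows", "payload": {"targets": "0 0 8 0;0 0 25 0;0 0 25 0;-1 -12 10 0;-3 -28 0 0;-4 -40 0 0;-4 -40 0 0;-4 -40 0 0"}}

```text
time_s: 18.98
ee_pos: [0.5042, -0.1066, 0.1933]
tcp_rot: [-3.14, 0.0, 1.505]
force: [1.1, 0.7, -1.8]
width: 0.0288
```

Emit:
{"api": "send_rows", "payload": {"targets": "-4 -40 0 0;-4 -40 0 0;-4 -40 0 0;-3 -35 0 0;-3 -25 0 0;0 -15 -14 0;0 -5 -25 0;0 0 -20 0"}}

```text
time_s: 19.98
ee_pos: [0.4863, -0.3043, 0.1326]
tcp_rot: [-3.139, -0.001, 1.505]
force: [0.3, 0.3, -1.7]
width: 0.029
```

Emit:
{"api": "send_rows", "payload": {"targets": "0 0 -8 0;0 0 -5 0;0 0 -2 0;0 0 -1 0;0 0 0 0"}}

```text
time_s: 20.6
ee_pos: [0.4882, -0.3048, 0.1209]
tcp_rot: [3.14, 0.001, 1.505]
force: [-0.7, 2.8, 5.6]
width: 0.0291
```

Emit:
{"api": "send_rows", "payload": {"targets": "0 0 0 0;0 0 0 0;0 0 0 0;0 0 0 0;0 0 20 0;0 0 45 0;0 0 40 0;2 12 0 0", "grip": -1}}

```text
time_s: 21.6
ee_pos: [0.4915, -0.2947, 0.2308]
tcp_rot: [3.134, 0.005, 1.504]
force: [-0.1, -0.4, -0.1]
width: 0.0853
```

Emit:
{"api": "send_rows", "payload": {"targets": "6 38 0 0.04;8 44 0 0.04;8 44 0 0.04;8 44 0 0.04;8 44 0 0.04;7 40 0 0.04;5 30 0 0.04;0 5 0 0.04"}}

```text
time_s: 22.6
ee_pos: [0.5392, -0.0016, 0.2245]
tcp_rot: [-3.142, -0.0, 1.829]
force: [0.4, -1.0, 0.7]
width: 0.0852
```

```bash
python3 - <<'E'
from mat import *
W=grab('wrist','wrist5');S=grab('scene','scene5');D=grab('side','side5');print(W['s']['time_s'],W['s']['ee_pos'],W['s']['tcp_rot'])
E
```

```text
22.6 [ 0.53921811 -0.00163984  0.22446809] [-3.14153347e+00 -3.27839807e-04  1.82937517e+00]
```

View pics/wrist5.png

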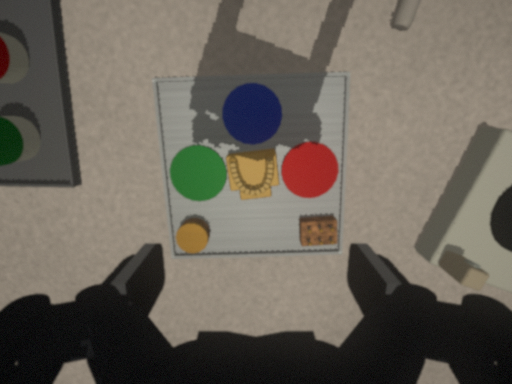

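View pics/side5.png

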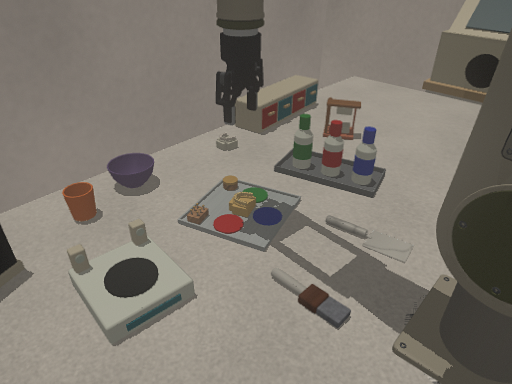

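All three bottles stand upright in the tray. In the wrist view the three mats and the cast (253,175), closed end to +x (down), are clear and nearly square to the tool. I'll measure them across views.

```bash
python3 - <<'E'
from mat import *
W=grab('wrist');S=grab('scene');D=grab('side')
bx={'green':((165,230,140,205),(225,275,205,250),(235,280,180,207)),'blue':((218,286,78,150),(220,260,180,215),(248,290,200,228)),'red':((275,345,135,205),(255,295,175,210),(205,250,208,238))}
for col,(bw,bs,bd) in bx.items():
    o=[];
    for c,b in ((W,bw),(S,bs),(D,bd)):
        try: a=mat(c,col,b);o.append((c,*a[0]));print(col,np.round(a[1][0],1),np.round(a[1][1],1))
        except Exception as e: print(e)
    print(' tri WS',tri(o[:2])[0].round(4),'all',tri(o)[0].round(4),np.round(tri(o)[1],4))
for n,c,b in (('W',W,(215,285,140,205)),('S',S,(245,280,190,222)),('D',D,(225,262,190,222))):
    h=hsv(c);m=cv2.inRange(h,(12,70,40),(30,255,255));x0,x1,y0,y1=b;mm=np.zeros_like(m);mm[y0:y1,x0:x1]=m[y0:y1,x0:x1]
    print(n,blobs(mm,30))
    k=max(cv2.findContours(mm,cv2.RETR_EXTERNAL,cv2.CHAIN_APPROX_NONE)[0],key=cv2.contourArea)
    P=np.array([onz(c,*q[0],.030)[:2]*1000 for q in k],np.float32); print(n,cv2.minAreaRect(P)); 
    th=np.radians(16); R=np.array([[np.cos(th),np.sin(th)],[-np.sin(th),np.cos(th)]]); Q=P@R.T; print('board-aligned extents',Q.min(0),Q.max(0),'mid',R.T@((Q.min(0)+Q.max(0))/2))
    I=cv2.resize(c['img'][y0-10:y1+10,x0-10:x1+10],None,fx=6,fy=6,interpolation=cv2.INTER_NEAREST);cv2.imwrite(f'pics/cast{n}.png',I[:,:,::-1])
# scanner plate
for nm,c,(x0,x1,y0,y1),th in (('S',S,(300,360,105,150),70),('D',D,(95,170,250,305),75)):
    g=cv2.cvtColor(c['img'],cv2.COLOR_RGB2GRAY); m=np.zeros_like(g); m[y0:y1,x0:x1]=cv2.inRange(g,0,th)[y0:y1,x0:x1]
    k=max(cv2.findContours(m,cv2.RETR_EXTERNAL,cv2.CHAIN_APPROX_NONE)[0],key=len);globals()['e'+nm]=cv2.fitEllipse(k)[0]
print('plate tri',tri([(S,*eS),(D,*eD)]))
E
```

```text
green [558.9 -66.3] [65.7 66.1]
green [559.8 -68.1] [65.2 66.8]
green [554.9 -71.8] [51.8 68.2]
 tri WS [ 0.5589 -0.067   0.0065] all [ 0.5576 -0.0688  0.0089] [0.0023 0.0022 0.0042]
blue [477.3 -22.1] [65.4 65.8]
blue [478.1 -24. ] [64.  65.8]
blue [475.  -20.1] [64.3 67.3]
 tri WS [ 0.4765 -0.0224  0.0056] all [ 0.4768 -0.0226  0.0067] [0.0004 0.0004 0.0003]
red [521.6  59.4] [65.2 65.9]
red [521.8  59.7] [61.7 66.8]
red [519.7  61.6] [64.7 68. ]
 tri WS [0.5213 0.0599 0.0083] all [0.5212 0.0602 0.0077] [0.0005 0.0004 0.0001]
W [(2196, [228, 149, 53, 52], [254.8, 173.3])]
W ((540.2747192382812, -4.294345855712891), (54.11296081542969, 55.81581115722656), 21.951383590698242)
board-aligned extents [ 489.36078926 -182.20504374] [ 546.34173111 -125.07898954] mid [540.14005982  -4.95103342]
S [(461, [248, 193, 26, 26], [260.7, 206.4])]
S ((545.0562133789062, -8.266361236572266), (56.167110443115234, 70.1107177734375), 20.991418838500977)
board-aligned extents [ 491.98870081 -194.05815964] [ 551.62409795 -124.92851452] mid [545.55482612  -9.48549952]
D [(521, [229, 192, 27, 25], [242.2, 203.5])]
D ((530.599365234375, 5.027641296386719), (60.48170852661133, 98.66227722167969), 42.3669319152832)
board-aligned extents [ 478.04867362 -193.66437651] [545.0628707  -97.40725996] mid [531.85407723   1.10587293]
plate tri (array([0.50135049, 0.31454197, 0.04058329]), [np.float64(0.0006158566315854037), np.float64(0.0006158566315854423)])
```

View pics/castW.png

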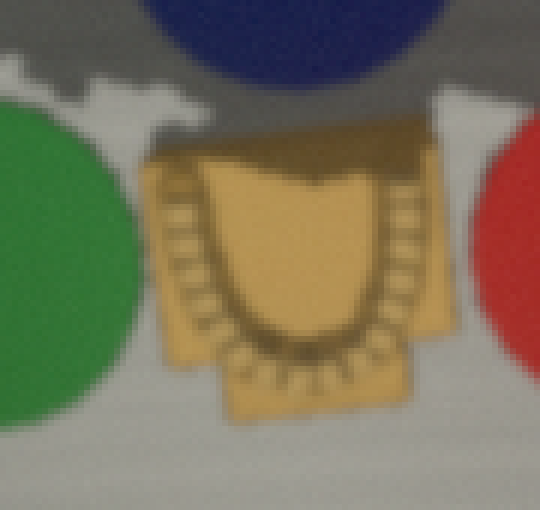

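Emit:
{"api": "send_rows", "payload": {"targets": "1 -1 -30 0.045;1 -1 -40 0.045;0 0 -40 0.035;0 0 -30 0;0 0 -15 0;0 0 0 0"}}

```text
time_s: 23.65
ee_pos: [0.5407, -0.0061, 0.0686]
tcp_rot: [-3.14, -0.001, 1.949]
force: [0.3, -0.7, -0.8]
width: 0.0858
```

```bash
python3 - <<'E'
from mat import *
W=grab('wrist','wrist6');print(W['s']['time_s'],W['s']['ee_pos'],W['s']['tcp_rot'])
h=hsv(W);m=cv2.inRange(h,(12,70,40),(30,255,255));print(blobs(m,200))
E
```

```text
23.65 [ 0.54067889 -0.00607812  0.06856575] [-3.13988250e+00 -8.58101428e-04  1.94901048e+00]
[(6940, [213, 178, 92, 85], [258.1, 217.0]), (803, [147, 281, 28, 52], [161.5, 307.4]), (1773, [320, 294, 45, 55], [338.9, 317.9])]
```

View pics/wrist6.png

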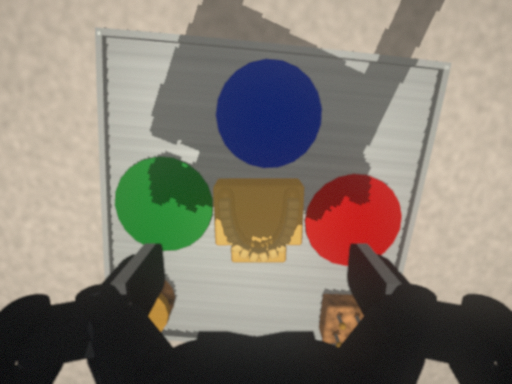

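The cast is square to the jaws, centred at x≈258 between the pads. Before going down I'll check finger clearance to the yellow disc and the brown block.

```bash
python3 - <<'E'
from mat import *
W=grab('wrist');p=W['s']['ee_pos'];y=W['s']['tcp_rot'][2];print(p)
a=np.array([np.cos(y),np.sin(y)]);b=np.array([np.sin(y),-np.cos(y)])
for n,u,v,z in (('castL',213,215,.03),('castR',304,215,.03),('castback top',258,179,.03),('front',258,262,.03),('discback',172,284,.02),('blockback',322,292,.025),('blockback',358,290,.025)):
    X=onz(W,u,v,z);d=X[:2]-p[:2];print(n,X.round(4),'jaw',(d@a).round(4),'fwd',(d@b).round(4))
E
```

```text
[ 0.54164725 -0.00607677  0.06986238]
castL [ 0.5469 -0.0323  0.03  ] jaw -0.0263 fwd -0.0048
castR [0.526  0.0204 0.03  ] jaw 0.0304 fwd -0.0048
castback top [ 0.5153 -0.0147  0.03  ] jaw 0.0017 fwd -0.0276
front [0.5665 0.0057 0.03  ] jaw 0.0018 fwd 0.0275
discback [ 0.6096 -0.0421  0.02  ] jaw -0.0586 fwd 0.0498
blockback [0.5739 0.0563 0.025 ] jaw 0.0461 fwd 0.053
blockback [0.5634 0.0789 0.025 ] jaw 0.0709 fwd 0.0516
```

Emit:
{"api": "send_rows", "payload": {"targets": "-1 2 -20 0;0 0 -20 0;0 0 -12 0;0 0 -7 0;0 0 -3 0;0 0 0 0"}}

```text
time_s: 24.5
ee_pos: [0.5407, -0.0037, 0.0077]
tcp_rot: [3.141, 0.0, 1.95]
force: [0.5, 0.4, -0.2]
width: 0.0851
```

Emit:
{"api": "send_rows", "payload": {"targets": "0 0 0 0;0 0 0 0;0 0 0 0;0 0 0 0;0 0 0 0", "grip": 1, "squeeze": 40}}

```text
time_s: 25.12
ee_pos: [0.541, -0.0037, 0.008]
tcp_rot: [3.141, 0.001, 1.95]
force: [-1.0, 0.6, 6.2]
width: 0.0551
```

```bash
python3 - <<'E'
from mat import *
W=grab('wrist','wrist7');print(W['s']['time_s'],W['s']['ee_pos'],W['s']['tcp_rot'],W['s']['force'],W['s']['width'])
E
```

```text
25.125 [ 0.54095507 -0.00372374  0.00799393] [3.14058106e+00 5.27675796e-04 1.95000539e+00] [-0.96466914  0.6035248   6.21738733] 0.05509677440655157
```

View pics/wrist7.png

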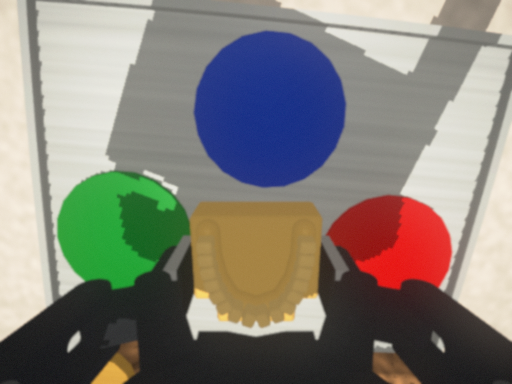

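Emit:
{"api": "send_rows", "payload": {"targets": "0 0 5 0;0 0 15 0;0 0 35 0;0 0 45 0;-1 10 40 0;-4 28 10 0;-5 40 0 0;-5 40 0 0"}}

```text
time_s: 26.18
ee_pos: [0.5254, 0.1153, 0.1587]
tcp_rot: [3.14, 0.0, 1.949]
force: [0.5, -0.2, -1.4]
width: 0.0553
```

Emit:
{"api": "send_rows", "payload": {"targets": "-5 40 0 0;-5 40 0 0;-5 40 0 0;-4 30 0 0;-4 15 0 0;0 0 0 0;0 0 0 0"}}

```text
time_s: 27.05
ee_pos: [0.5026, 0.2783, 0.1574]
tcp_rot: [-3.141, 0.001, 1.949]
force: [0.3, -0.2, -1.3]
width: 0.0551
```

```bash
python3 - <<'E'
from mat import *
W=grab('wrist','wrist8');print(W['s']['time_s'],W['s']['ee_pos'],W['s']['tcp_rot'],W['s']['force'],W['s']['width'])
E
```

```text
27.05 [0.50257161 0.27829654 0.15738734] [-3.14141281e+00  5.47804650e-04  1.94938295e+00] [ 0.30564327 -0.17131459 -1.30766953] 0.05508917419295359
```

View pics/wrist8.png

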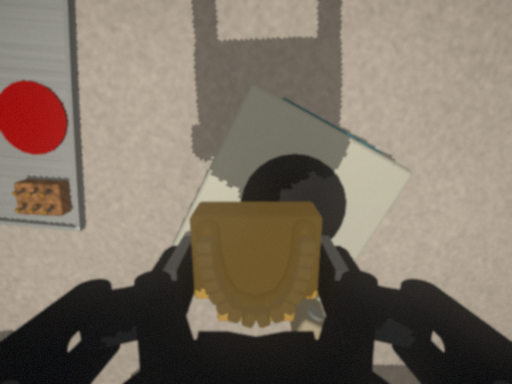

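The plate at (293,195) is half hidden by the held cast, so I'll shift ahead to see all of it.

Emit:
{"api": "send_rows", "payload": {"targets": "10 8 5 0;20 15 10 0;22 5 10 0;10 3 0 0;0 0 0 0;0 0 0 0"}}

```text
time_s: 27.85
ee_pos: [0.5635, 0.3097, 0.1814]
tcp_rot: [-3.14, 0.0, 1.95]
force: [0.4, -0.6, -2.4]
width: 0.0552
```

```bash
python3 - <<'E'
from mat import *
W=grab('wrist','wrist9');print(W['s']['time_s'],W['s']['ee_pos'],W['s']['tcp_rot'])
g=cv2.cvtColor(W['img'],cv2.COLOR_RGB2GRAY)
print(proj(W,(.501,.314,.046)))
for th in (45,55,65,75):
    m=cv2.inRange(g,0,th);m[205:]=0
    for k in cv2.findContours(m,cv2.RETR_EXTERNAL,cv2.CHAIN_APPROX_NONE)[0]:
        if cv2.contourArea(k)>2000:
            P=np.array([onz(W,*q[0],.046)[:2]*1000 for q in k],np.float32)
            print(th,cv2.contourArea(k),cv2.boundingRect(k),cv2.fitEllipse(P))
E
```

```text
27.85 [0.56353651 0.3097247  0.18138942] [-3.13978330e+00  2.33559970e-05  1.94960563e+00]
[286.07170661 124.49829406]
45 7804.5 (235, 72, 100, 103) ((501.69451904296875, 312.47210693359375), (85.70021057128906, 87.82661437988281), 57.46207809448242)
55 8021.5 (234, 72, 102, 104) ((501.8016052246094, 312.8180847167969), (87.18355560302734, 88.66806030273438), 51.29627227783203)
65 8190.0 (234, 71, 102, 105) ((502.0023193359375, 312.9934997558594), (88.4926528930664, 89.23339080810547), 45.68061828613281)
65 3406.0 (0, 8, 65, 72) ((518.7141723632812, 87.03913879394531), (53.44697570800781, 56.472938537597656), 75.98666381835938)
75 8292.5 (234, 71, 103, 105) ((502.035400390625, 313.0359802246094), (89.1518325805664, 89.69274139404297), 47.72090148925781)
75 3704.0 (0, 8, 65, 73) ((519.1250610351562, 88.2470703125), (56.654624938964844, 57.08949661254883), 138.6629180908203)
```

View pics/wrist9.png

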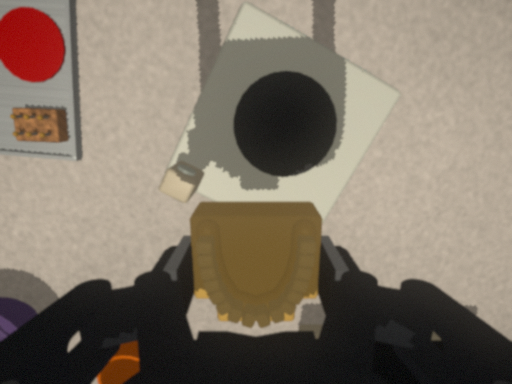

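Emit:
{"api": "send_rows", "payload": {"targets": "-10 0 0 -0.09;-16 1 -10 -0.09;-16 1 -20 -0.09;-14 1 -25 -0.09;-5 0 -25 -0.09;0 0 -20 -0.09;0 0 -12 0;0 0 0 0"}}

```text
time_s: 28.9
ee_pos: [0.5025, 0.3129, 0.0694]
tcp_rot: [-3.14, 0.001, 1.412]
force: [1.1, -0.1, -1.0]
width: 0.055
```

```bash
python3 - <<'E'
from mat import *
W=grab('wrist','wrist10');D=grab('side','side10');S=grab('scene','scene10');print(W['s']['time_s'],W['s']['ee_pos'],W['s']['tcp_rot'],W['s']['force'])
I=np.hstack([cv2.resize(D['img'][170:340,40:220],(400,378)),cv2.resize(S['img'][70:190,270:400],(400,378))])
cv2.imwrite('pics/c10.png',I[:,:,::-1])
E
```

```text
28.9 [0.5024715  0.31294006 0.06937281] [-3.14001536e+00  1.16074651e-03  1.41208410e+00] [ 1.12259335 -0.07910847 -0.98782064]
```

View pics/c10.png

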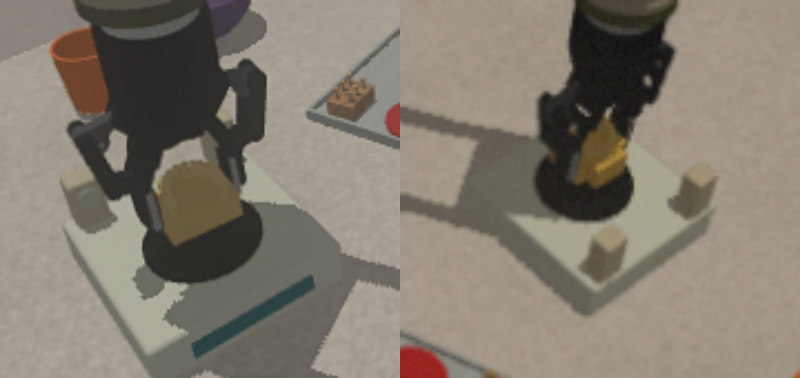

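View pics/wrist10.png

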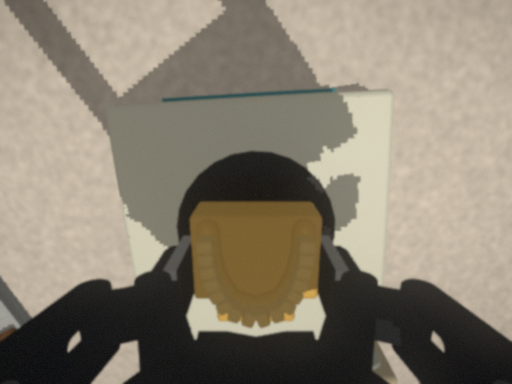

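The cast is level and square to the scanner, over the plate, whose arc is centred at x≈257. I'll lower it gently.

Emit:
{"api": "send_rows", "payload": {"targets": "0 0 -9 0;0 0 -6 0;0 0 -3 0;0 0 -1 0;0 0 0 0"}}

```text
time_s: 29.68
ee_pos: [0.5034, 0.3134, 0.0513]
tcp_rot: [-3.142, 0.0, 1.41]
force: [0.6, -0.8, -0.7]
width: 0.055
```

Emit:
{"api": "send_rows", "payload": {"targets": "0 0 -1 0;0 0 0 0"}}

```text
time_s: 29.92
ee_pos: [0.5034, 0.3133, 0.0504]
tcp_rot: [3.141, -0.0, 1.41]
force: [0.3, 0.4, -1.7]
width: 0.0552
```

Emit:
{"api": "send_rows", "payload": {"targets": "0 0 -1 0;0 0 0 0"}}

```text
time_s: 30.18
ee_pos: [0.5033, 0.3133, 0.0492]
tcp_rot: [-3.141, 0.0, 1.41]
force: [-0.8, 0.2, -1.3]
width: 0.055
```

Emit:
{"api": "send_rows", "payload": {"targets": "-1 0 -1 0;0 0 0 0"}}

```text
time_s: 30.42
ee_pos: [0.5022, 0.3133, 0.0481]
tcp_rot: [-3.141, 0.0, 1.41]
force: [0.4, 1.1, -1.1]
width: 0.0549
```

Emit:
{"api": "send_rows", "payload": {"targets": "0 0 -1 0;0 0 0 0"}}

```text
time_s: 30.68
ee_pos: [0.5024, 0.3134, 0.048]
tcp_rot: [-3.142, 0.0, 1.41]
force: [-3.6, -2.1, 5.5]
width: 0.0551
```

Emit:
{"api": "send_rows", "payload": {"targets": "0 0 0 0;0 0 0 0;0 0 0 0;0 0 0 0;0 0 15 0;0 0 40 0;0 0 50 0;10 0 50 0", "grip": -1}}

```text
time_s: 31.68
ee_pos: [0.512, 0.3134, 0.205]
tcp_rot: [3.141, -0.0, 1.41]
force: [0.4, 0.2, 1.2]
width: 0.0851
```

```bash
python3 - <<'E'
from mat import *
W=grab('wrist','wrist11');D=grab('side');S=grab('scene');print(W['s']['time_s'],W['s']['ee_pos'],W['s']['tcp_rot'],W['s']['force'])
g=cv2.cvtColor(W['img'],cv2.COLOR_RGB2GRAY)
h=hsv(W);m=cv2.inRange(h,(12,70,40),(30,255,255));print(blobs(m,500))
u,v=proj(W,(.502,.313,.05));print(u,v)
w=np.zeros_like(m);w[int(v)-70:int(v)+70,int(u)-70:int(u)+70]=255
k=max(cv2.findContours(m&w,cv2.RETR_EXTERNAL,cv2.CHAIN_APPROX_NONE)[0],key=cv2.contourArea)
print('cast at z.07',cv2.minAreaRect(np.array([onz(W,*q[0],.070)[:2]*1000 for q in k],np.float32)))
mm=((cv2.inRange(g,0,70)|m)&w)
k=max(cv2.findContours(mm,cv2.RETR_EXTERNAL,cv2.CHAIN_APPROX_NONE)[0],key=cv2.contourArea)
print('plate',cv2.fitEllipse(np.array([onz(W,*q[0],.046)[:2]*1000 for q in k],np.float32)))
I=np.hstack([cv2.resize(D['img'][200:340,60:220],(400,350)),cv2.resize(S['img'][90:190,280:400],(400,333)).repeat(1,0)[:333]] ) if 0 else D['img']
cv2.imwrite('pics/side11.png',cv2.resize(D['img'][170:340,40:220],None,fx=3,fy=3)[:,:,::-1])
E
```

```text
31.675 [0.51201558 0.31343364 0.20501393] [ 3.14111174e+00 -4.70397181e-04  1.41047072e+00] [0.43441926 0.2454036  1.24069976]
[(3501, [222, 146, 65, 60], [253.8, 173.6]), (1133, [59, 248, 48, 40], [82.6, 267.6])]
252.96971164129917 172.48815607527345
cast at z.07 ((501.8360290527344, 314.05010986328125), (58.102500915527344, 55.027099609375), 80.79713439941406)
plate ((500.971923828125, 313.4648742675781), (88.82327270507812, 89.09330749511719), 89.02570343017578)
```

View pics/wrist11.png

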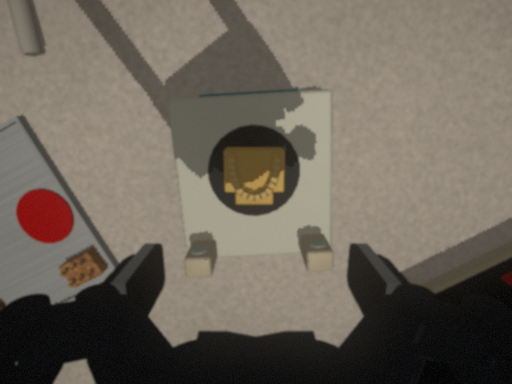

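View pics/side11.png

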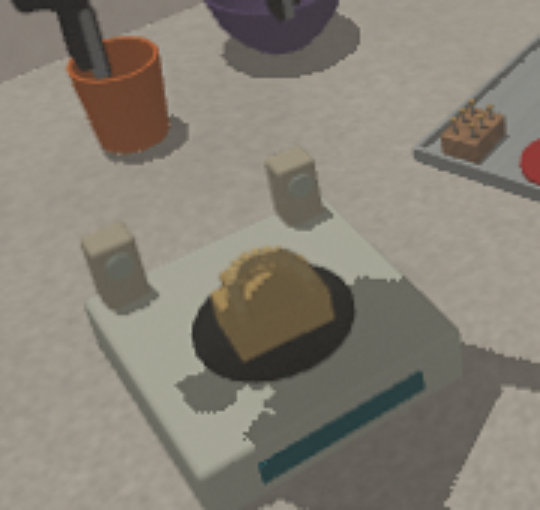

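The cast stands teeth-up and centred on the plate: cast (501.8,314.0) against plate (501.0,313.5), in mm. The bottles go back now, red first.

Emit:
{"api": "send_rows", "payload": {"targets": "-1 -15 10 0.02;-2 -35 10 0.02;-2 -50 5 0.02;-2 -55 0 0.02;-2 -55 0 0.015;-2 -55 0 0;-2 -55 0 0;-2 -55 0 0"}}

```text
time_s: 32.83
ee_pos: [0.4964, -0.0632, 0.2268]
tcp_rot: [-3.141, -0.0, 1.505]
force: [1.3, 0.1, -1.0]
width: 0.0853
```

Emit:
{"api": "send_rows", "payload": {"targets": "-2 -55 0 0;-2 -55 0 0;-2 -50 0 0;-2 -45 0 0;-1 -28 0 0;0 -10 0 0;0 0 0 0"}}

```text
time_s: 33.7
ee_pos: [0.4881, -0.3043, 0.2267]
tcp_rot: [-3.141, -0.001, 1.504]
force: [0.4, -0.8, -0.1]
width: 0.0852
```

```bash
python3 - <<'E'
from mat import *
W=grab('wrist','wrist12');print(W['s']['time_s'],W['s']['ee_pos'],W['s']['tcp_rot'])
for z in (.13,):
    for col in RNG: print(col,[(b,onz(W,*b[2],.136).round(4).tolist()) for b in blobs(cmask(W,col),300)])
E
```

```text
33.7 [ 0.4880891  -0.30429414  0.22671267] [-3.14066955e+00 -9.09388802e-04  1.50441519e+00]
red [((1501, [238, 178, 40, 48], [257.1, 201.8]), [0.4894, -0.3027, 0.136])]
blue [((1642, [196, 64, 46, 45], [218.6, 86.3]), [0.4017, -0.3246, 0.136]), ((2262, [464, 118, 48, 57], [489.3, 146.5]), [0.4574, -0.1225, 0.136])]
green [((2144, [422, 189, 54, 51], [448.4, 214.1]), [0.5101, -0.1494, 0.136]), ((679, [257, 224, 47, 32], [277.6, 235.3]), [0.5188, -0.288, 0.136]), ((1547, [271, 268, 37, 53], [287.9, 294.5]), [0.5741, -0.2817, 0.136])]
```

View pics/wrist12.png

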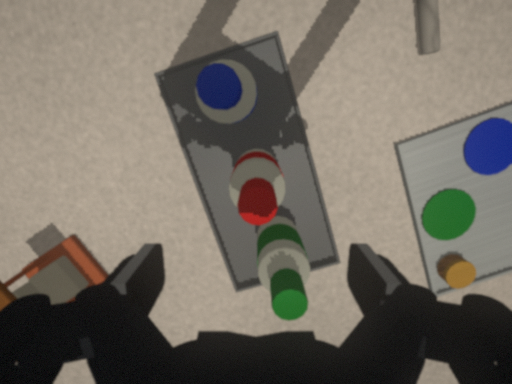

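Emit:
{"api": "send_rows", "payload": {"targets": "0 0 -20 0;0 0 -30 0;0 0 -28 0;0 0 -20 0;0 0 -8 0;0 0 0 0"}}

```text
time_s: 34.5
ee_pos: [0.4883, -0.3043, 0.121]
tcp_rot: [-3.141, -0.0, 1.505]
force: [-0.9, -0.0, -0.7]
width: 0.0855
```

Emit:
{"api": "send_rows", "payload": {"targets": "0 0 0 0;0 0 0 0;0 0 0 0;0 0 0 0;0 0 0 0;0 0 0 0", "grip": 1}}

```text
time_s: 35.25
ee_pos: [0.4888, -0.3047, 0.1221]
tcp_rot: [3.141, 0.0, 1.505]
force: [-0.2, 1.6, 6.1]
width: 0.0291
```

Emit:
{"api": "send_rows", "payload": {"targets": "0 0 8 0;0 0 22 0;0 0 25 0;0 4 5 0;0 0 0 0"}}

```text
time_s: 35.88
ee_pos: [0.4883, -0.3003, 0.1809]
tcp_rot: [-3.141, -0.0, 1.505]
force: [-0.2, 0.0, -2.0]
width: 0.0291
```

```bash
cat > held.py <<'E'
from mat import *
import sys
def held(col):
    W=grab('wrist','held_'+col);p=W['s']['ee_pos'];y=W['s']['tcp_rot'][2]
    a=np.array([np.cos(y),np.sin(y)]);b=np.array([np.sin(y),-np.cos(y)])
    m=cmask(W,col);m[:205]=0;k=max(cv2.findContours(m,cv2.RETR_EXTERNAL,cv2.CHAIN_APPROX_NONE)[0],key=cv2.contourArea)
    x,yy,w,h=cv2.boundingRect(k); print(p.round(4),W['s']['force'].round(1),(x,yy,w,h))
    zt=p[2]+.0285+.0  # cap top: grasp TCP ~.121..126 -> top .154..160 => +.034
    zt=p[2]+.034
    # front (far +x, bottom-most in picture) rim point of cap top: radius 15
    for u,v,n in ((x+w/2,yy+h,'front rim'),):
        X=onz(W,u,v,zt);d=X[:2]-p[:2];print(n,'jaw',(d@a).round(4),'fwd centre',(d@b-.015).round(4))
    print('world offset of bottle from TCP if fwd f: f*',b.round(3))
held(sys.argv[1])
E
python3 held.py red
```

```text
[ 0.4883 -0.3003  0.1809] [-0.2  0.  -2. ] (219, 219, 74, 92)
front rim jaw 0.0005 fwd centre -0.0038
world offset of bottle from TCP if fwd f: f* [ 0.998 -0.066]
```

View pics/held_red.png

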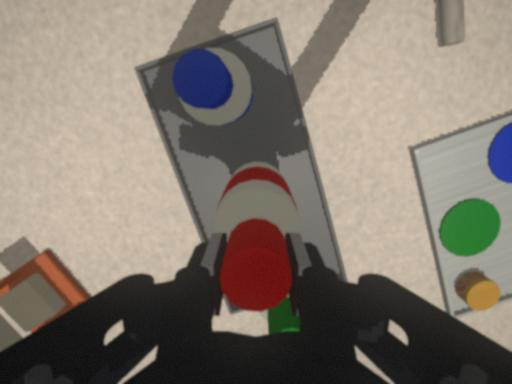

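Emit:
{"api": "send_rows", "payload": {"targets": "1 14 0 0;3 30 0 0;4 42 0 0;4 45 0 0;4 45 0 0;4 45 0 0;4 45 0 0;4 42 0 0"}}

```text
time_s: 36.92
ee_pos: [0.5154, 0.0097, 0.1804]
tcp_rot: [-3.14, -0.0, 1.506]
force: [-0.2, -0.1, -2.5]
width: 0.0289
```

Emit:
{"api": "send_rows", "payload": {"targets": "4 32 0 0;1 15 0 0;0 5 -10 0;0 0 -20 0;0 0 -14 0;0 0 -6 0;0 0 0 0"}}

```text
time_s: 37.8
ee_pos: [0.521, 0.0589, 0.1308]
tcp_rot: [-3.141, 0.0, 1.504]
force: [-0.9, 0.1, -0.8]
width: 0.0285
```

```bash
python3 held.py red; cp pics/held_red.png pics/held_red2.png; python3 -c "
from mat import *
D=grab('side');S=grab('scene')
I=np.hstack([cv2.resize(D['img'][130:250,180:310],(400,369)),cv2.resize(S['img'][140:250,200:320],(400,369))]);cv2.imwrite('pics/c13.png',I[:,:,::-1])"
```

```text
[0.521  0.0589 0.1308] [-0.9  0.1 -0.8] (219, 219, 74, 92)
front rim jaw 0.0005 fwd centre -0.0038
world offset of bottle from TCP if fwd f: f* [ 0.998 -0.066]
```

View pics/held_red2.png

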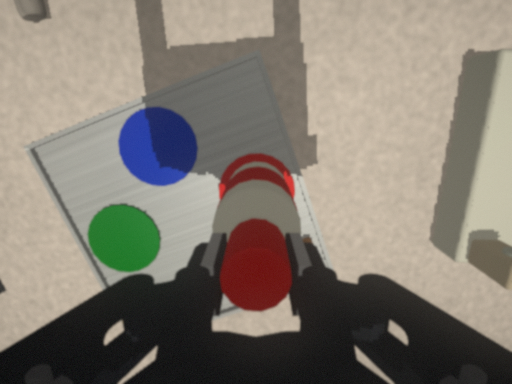

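View pics/c13.png

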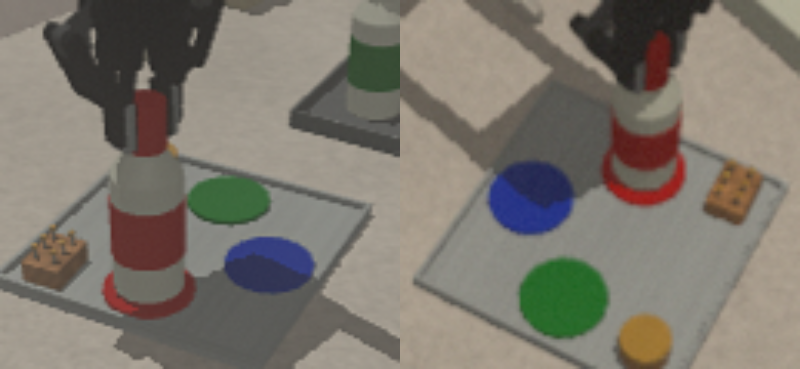

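Red is upright and looks centred on its mat in all three views, about 3 mm above it. I'll lower it.

Emit:
{"api": "send_rows", "payload": {"targets": "0 0 -1 0;0 0 -1 0;0 0 -1 0;0 0 0 0"}}

```text
time_s: 38.45
ee_pos: [0.5213, 0.0594, 0.1282]
tcp_rot: [-3.141, 0.0, 1.505]
force: [0.0, -1.1, -1.1]
width: 0.0293
```

Emit:
{"api": "send_rows", "payload": {"targets": "0 0 -1 0;0 0 0 0"}}

```text
time_s: 38.7
ee_pos: [0.5218, 0.0594, 0.128]
tcp_rot: [3.141, -0.0, 1.505]
force: [-0.9, 0.3, 4.3]
width: 0.0289
```

Contact; release, rise and look.

Emit:
{"api": "send_rows", "payload": {"targets": "0 0 0 0;0 0 0 0;0 0 0 0;0 0 0 0;0 0 20 0;0 0 45 0;0 0 40 0;0 0 0 0", "grip": -1}}

```text
time_s: 39.7
ee_pos: [0.5237, 0.0594, 0.2367]
tcp_rot: [3.134, -0.001, 1.505]
force: [0.4, 0.1, -1.3]
width: 0.0855
```

```bash
cat > ring.py <<'E'
# centre of base circle vs mat, from side rims in each view
from mat import *
import sys
def look(tag):
    W=grab('wrist',tag+'W');D=grab('side');S=grab('scene')
    print(W['s']['time_s'],W['s']['ee_pos'].round(4))
    I=np.hstack([cv2.resize(D['img'][130:250,180:310],(400,369)),cv2.resize(S['img'][140:260,200:320],(400,369))]);cv2.imwrite('pics/'+tag+'c.png',I[:,:,::-1])
    return W,S,D
def cap(col,W,S,D,near):
    o=[]
    for c in (S,D):
        u0,v0=proj(c,(*near,.142));m=cmask(c,col);w=np.zeros_like(m);cv2.rectangle(w,(int(u0)-14,int(v0)-15),(int(u0)+14,int(v0)+13),255,-1)
        B=blobs(m&w,60);o.append((c,*max(B)[2]))
    x,e=tri(o);print(col,'cap',x.round(4),np.round(e,4))
    u0,v0=proj(W,(*near,.142));B=[b for b in blobs(cmask(W,col),300) if abs(b[2][0]-u0)<20 and abs(b[2][1]-v0)<20]
    if B: print(' wrist cap at z.142',onz(W,*B[0][2],.142).round(4), 'pred',proj(W,(*near,.142)).round(1),B[0][2])
E
python3 - <<'E'
from ring import *
W,S,D=look('p1');cap('red',W,S,D,(.5213,.0594))
E
```

```text
39.7 [0.5237 0.0594 0.2367]
red cap [0.5211 0.0607 0.1417] [0.0008 0.0008]
 wrist cap at z.142 [0.5223 0.0615 0.142 ] pred [254.8 195.1] [257.5, 196.1]
```

View pics/p1W.png

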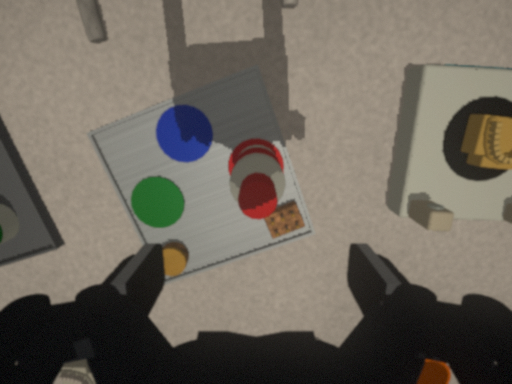

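View pics/p1c.png

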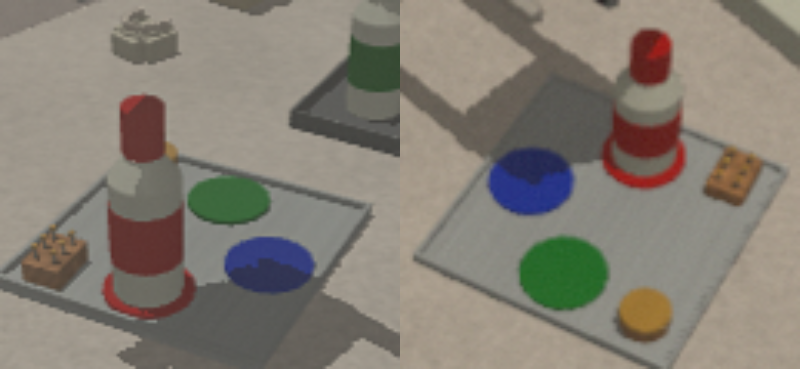

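Red is centred: cap (521.1,60.7) against mat (521.2,60). Green is next.

Emit:
{"api": "send_rows", "payload": {"targets": "2 -15 0 0;6 -40 0 0;8 -54 0 0;8 -54 0 0;8 -54 0 0;8 -54 0 0;6 -42 0 0;4 -25 0 0"}}

```text
time_s: 40.85
ee_pos: [0.57, -0.2818, 0.2304]
tcp_rot: [-3.139, -0.001, 1.503]
force: [0.3, 0.9, 0.2]
width: 0.0855
```

Emit:
{"api": "send_rows", "payload": {"targets": "0 -4 0 0;0 0 0 0;0 0 0 0"}}

```text
time_s: 41.22
ee_pos: [0.5713, -0.2817, 0.2321]
tcp_rot: [-3.141, -0.0, 1.506]
force: [0.6, -0.1, -0.7]
width: 0.0857
```

```bash
python3 - <<'E'
from mat import *
W=grab('wrist');print(W['s']['time_s'],W['s']['ee_pos'])
print([(b,onz(W,*b[2],.136).round(4).tolist()) for b in blobs(cmask(W,'green'),300)],proj(W,(.573,-.2828,.136)))
E
```

```text
41.225 [ 0.57126242 -0.28167526  0.23205212]
[((2475, [406, 121, 57, 56], [433.9, 148.3]), [0.54, -0.1403, 0.136]), ((1434, [236, 178, 39, 47], [254.9, 201.8]), [0.5741, -0.282, 0.136])] [253.78235473 200.57663507]
```

Emit:
{"api": "send_rows", "payload": {"targets": "2 -1 -20 0;0 0 -30 0;0 0 -30 0;0 0 -23 0;0 0 -9 0;0 0 0 0"}}

```text
time_s: 42.02
ee_pos: [0.5729, -0.283, 0.1192]
tcp_rot: [-3.14, -0.001, 1.505]
force: [0.0, 0.0, 0.3]
width: 0.0852
```

Emit:
{"api": "send_rows", "payload": {"targets": "0 0 0 0;0 0 0 0;0 0 0 0;0 0 0 0;0 0 0 0;0 0 0 0", "grip": 1}}

```text
time_s: 42.78
ee_pos: [0.5739, -0.2837, 0.1212]
tcp_rot: [3.14, 0.0, 1.505]
force: [-0.9, 1.7, 5.4]
width: 0.029
```

Emit:
{"api": "send_rows", "payload": {"targets": "0 0 8 0;0 0 22 0;0 0 25 0;-1 13 5 0;-2 28 0 0;-3 38 0 0;-3 40 0 0;-3 40 0 0"}}

```text
time_s: 43.78
ee_pos: [0.5601, -0.1225, 0.1787]
tcp_rot: [-3.139, -0.001, 1.505]
force: [1.0, -0.5, -2.4]
width: 0.0292
```

Emit:
{"api": "send_rows", "payload": {"targets": "-2 34 0 0;-1 18 0 0;0 6 -10 0;0 0 -20 0;0 0 -14 0;0 0 -6 0;0 0 0 0"}}

```text
time_s: 44.65
ee_pos: [0.5579, -0.0671, 0.1294]
tcp_rot: [-3.14, -0.0, 1.504]
force: [0.2, -1.1, -1.6]
width: 0.0288
```

```bash
python3 - <<'E'
from ring import *
look('p2')
E
python3 held.py green
```

```text
44.65 [ 0.5579 -0.0671  0.1294]
[ 0.5589 -0.067   0.131 ] [-0.1 -0.6 -2.9] (219, 218, 75, 94)
front rim jaw 0.0007 fwd centre -0.0034
world offset of bottle from TCP if fwd f: f* [ 0.998 -0.066]
```

View pics/p2c.png

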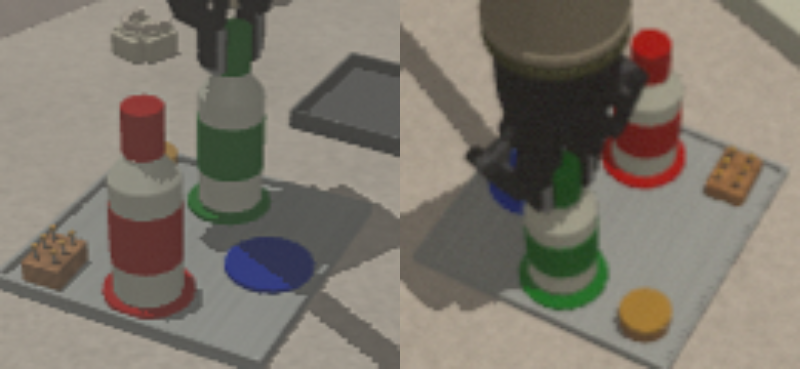

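View pics/p2W.png

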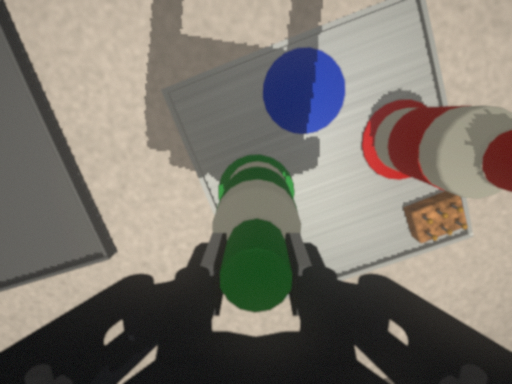

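Green is upright and centred just above its mat, and clear of red. I'll lower it.

Emit:
{"api": "send_rows", "payload": {"targets": "0 0 -1 0;0 0 -1 0;0 0 -1 0;0 0 0 0"}}

```text
time_s: 45.35
ee_pos: [0.5583, -0.0666, 0.1272]
tcp_rot: [-3.142, -0.0, 1.505]
force: [-0.9, 0.0, -2.8]
width: 0.0292
```

Emit:
{"api": "send_rows", "payload": {"targets": "0 0 -1 0;0 0 0 0"}}

```text
time_s: 45.6
ee_pos: [0.5589, -0.0667, 0.1272]
tcp_rot: [3.14, 0.0, 1.505]
force: [-1.8, 1.8, 4.3]
width: 0.0289
```

Emit:
{"api": "send_rows", "payload": {"targets": "0 0 0 0;0 0 0 0;0 0 0 0;0 0 0 0;0 0 20 0;0 0 45 0;0 0 40 0;-5 -8 0 0", "grip": -1}}

```text
time_s: 46.6
ee_pos: [0.5561, -0.075, 0.2378]
tcp_rot: [3.132, 0.001, 1.506]
force: [0.5, 0.4, -0.4]
width: 0.0853
```

Emit:
{"api": "send_rows", "payload": {"targets": "-20 -34 0 0;-26 -43 0 0;-26 -43 0 0;-26 -43 0 0;-26 -43 0 0;-18 -32 0 0;-8 -12 0 0;0 0 0 0"}}

```text
time_s: 47.6
ee_pos: [0.403, -0.3249, 0.2314]
tcp_rot: [-3.142, -0.0, 1.503]
force: [-0.1, 0.7, -0.7]
width: 0.0853
```

```bash
python3 - <<'E'
from ring import *
W,S,D=look('p3');cap('green',W,S,D,(.559,-.067));cap('red',W,S,D,(.5213,.0594))
print([(b,onz(W,*b[2],.136).round(4).tolist()) for b in blobs(cmask(W,'blue'),300)],proj(W,(.405,-.325,.136)))
E
```

```text
47.6 [ 0.403  -0.3249  0.2314]
green cap [ 0.5576 -0.0659  0.1425] [0.0002 0.0002]
red cap [0.5207 0.0608 0.1424] [0.0008 0.0008]
[((1403, [238, 177, 39, 46], [256.9, 200.2]), [0.4044, -0.3235, 0.136]), ((1732, [470, 187, 42, 50], [492.7, 212.2]), [0.428, -0.1296, 0.136])] [255.05198441 201.01217737]
```

View pics/p3c.png

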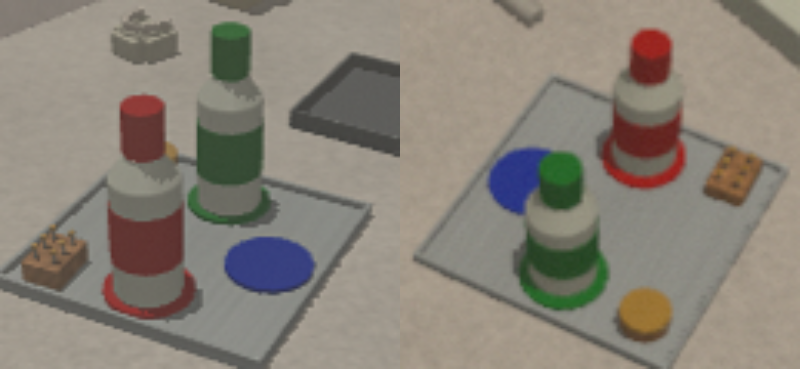

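Green's cap (557.6,−65.9) matches its starting reading to within half a millimetre. Blue is the last one.

Emit:
{"api": "send_rows", "payload": {"targets": "1 0 -20 0;0 0 -30 0;0 0 -30 0;0 0 -22 0;0 0 -9 0;0 0 0 0"}}

```text
time_s: 48.5
ee_pos: [0.4041, -0.3238, 0.1192]
tcp_rot: [-3.14, -0.001, 1.506]
force: [-0.1, -1.8, 1.2]
width: 0.0853
```

Emit:
{"api": "send_rows", "payload": {"targets": "0 0 0 0;0 0 0 0;0 0 0 0;0 0 0 0;0 0 0 0;0 0 0 0", "grip": 1}}

```text
time_s: 49.25
ee_pos: [0.4048, -0.3249, 0.1211]
tcp_rot: [3.141, 0.001, 1.505]
force: [0.1, 1.6, 5.5]
width: 0.0286
```

Emit:
{"api": "send_rows", "payload": {"targets": "0 0 8 0;0 0 22 0;0 0 25 0;3 13 5 0;6 26 0 0;9 37 0 0;9 38 0 0;9 38 0 0"}}

```text
time_s: 50.25
ee_pos: [0.4399, -0.1704, 0.179]
tcp_rot: [-3.14, -0.001, 1.505]
force: [0.2, -0.5, -2.6]
width: 0.0289
```

Emit:
{"api": "send_rows", "payload": {"targets": "9 38 0 0;9 38 0 0;9 37 0 0;6 22 0 0;3 11 0 0;1 4 -15 0;0 0 -20 0;0 0 -10 0"}}

```text
time_s: 51.25
ee_pos: [0.4759, -0.023, 0.1328]
tcp_rot: [-3.138, -0.0, 1.504]
force: [-0.0, -0.4, -2.3]
width: 0.0289
```

```bash
python3 held.py blue
python3 - <<'E'
from ring import *
look('p4')
E
```

```text
[ 0.4759 -0.023   0.1328] [-0.  -0.4 -2.3] (218, 218, 76, 92)
front rim jaw 0.0005 fwd centre -0.0042
world offset of bottle from TCP if fwd f: f* [ 0.998 -0.067]
51.3 [ 0.4755 -0.023   0.132 ]
```

View pics/p4c.png

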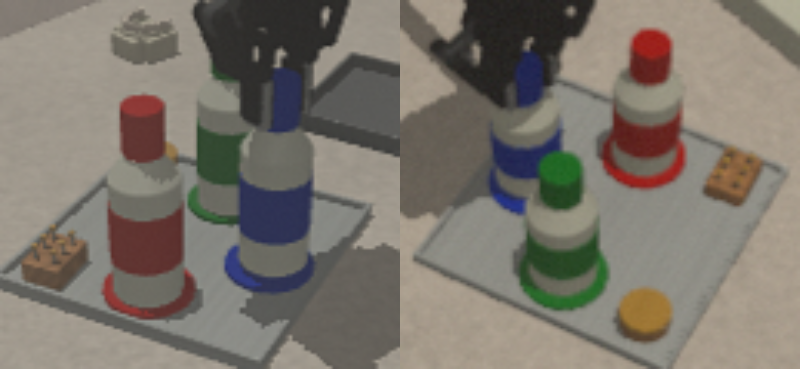

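View pics/p4W.png

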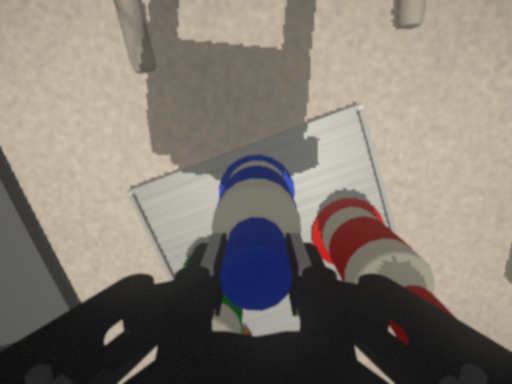

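Blue is upright over its mat and clear of the other two. I'll let it settle, then lower.

Emit:
{"api": "send_rows", "payload": {"targets": "0 0 -2 0;0 0 -1 0;0 0 -1 0;0 0 0 0"}}

```text
time_s: 51.95
ee_pos: [0.4774, -0.0226, 0.1313]
tcp_rot: [3.142, -0.0, 1.505]
force: [-0.9, 0.3, -2.1]
width: 0.0292
```

Emit:
{"api": "send_rows", "payload": {"targets": "0 0 -1 0;0 0 0 0"}}

```text
time_s: 52.2
ee_pos: [0.4773, -0.0226, 0.1302]
tcp_rot: [-3.141, -0.0, 1.505]
force: [-1.1, -0.2, -1.5]
width: 0.0289
```

Emit:
{"api": "send_rows", "payload": {"targets": "0 0 -1 0;0 0 -1 0;0 0 0 0"}}

```text
time_s: 52.58
ee_pos: [0.4773, -0.0226, 0.1281]
tcp_rot: [-3.141, -0.0, 1.505]
force: [-1.1, 0.4, -2.5]
width: 0.029
```

Emit:
{"api": "send_rows", "payload": {"targets": "0 0 -1 0;0 0 0 0"}}

```text
time_s: 52.82
ee_pos: [0.4773, -0.0227, 0.1272]
tcp_rot: [-3.141, 0.0, 1.505]
force: [-1.2, 0.5, -1.2]
width: 0.0289
```

Emit:
{"api": "send_rows", "payload": {"targets": "0 0 -1 0;0 0 0 0"}}

```text
time_s: 53.08
ee_pos: [0.4779, -0.0227, 0.1271]
tcp_rot: [3.14, -0.0, 1.505]
force: [-1.0, 0.8, 5.1]
width: 0.0288
```

Contact; release, rise and check.

Emit:
{"api": "send_rows", "payload": {"targets": "0 0 0 0;0 0 0 0;0 0 0 0;0 0 0 0;0 0 20 0;0 0 45 0;0 0 40 0;0 0 0 0", "grip": -1}}

```text
time_s: 54.08
ee_pos: [0.4796, -0.023, 0.2355]
tcp_rot: [3.134, 0.001, 1.505]
force: [-0.2, -0.4, 0.3]
width: 0.0853
```

Emit:
{"api": "send_rows", "payload": {"targets": "0 -30 10 0;0 -50 10 0;0 -50 0 0;0 -30 0 0;0 0 0 0;0 0 0 0"}}

```text
time_s: 54.82
ee_pos: [0.477, -0.182, 0.2503]
tcp_rot: [-3.14, -0.001, 1.505]
force: [0.3, 0.2, -0.6]
width: 0.0854
```

```bash
python3 - <<'E'
from ring import *
W,S,D=look('p5')
for c,n in (('green',(.559,-.067)),('red',(.5213,.0594)),('blue',(.477,-.022))): cap(c,W,S,D,n)
cv2.imwrite('pics/p5S.png',S['img'][:,:,::-1])
print(W['s']['force'])
E
```

```text
54.825 [ 0.477  -0.182   0.2503]
green cap [ 0.5576 -0.0659  0.1425] [0.0002 0.0002]
 wrist cap at z.142 [ 0.5515 -0.0577  0.142 ] pred [386.8 273.2] [397.4, 265.1]
red cap [0.5205 0.0609 0.1425] [0.0008 0.0008]
blue cap [ 0.4754 -0.022   0.142 ] [0.0004 0.0004]
 wrist cap at z.142 [ 0.4767 -0.0193  0.142 ] pred [444.3 182.4] [447.5, 181.8]
[ 0.27645264  0.17043169 -0.55678688]
```

View pics/p5c.png

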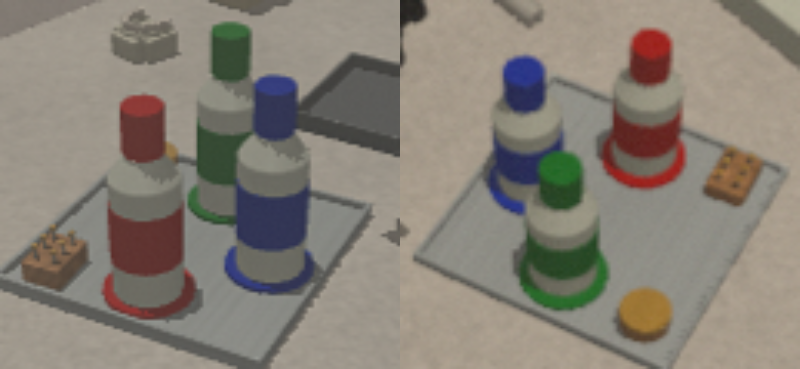

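View pics/p5S.png

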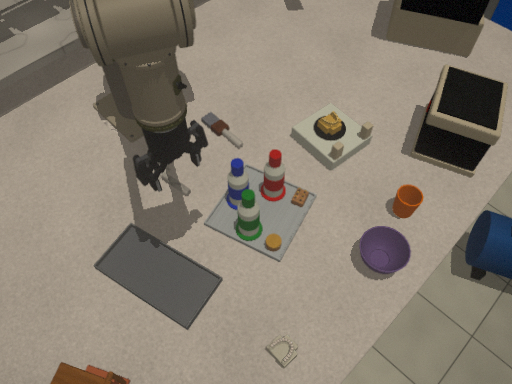

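View pics/p5W.png

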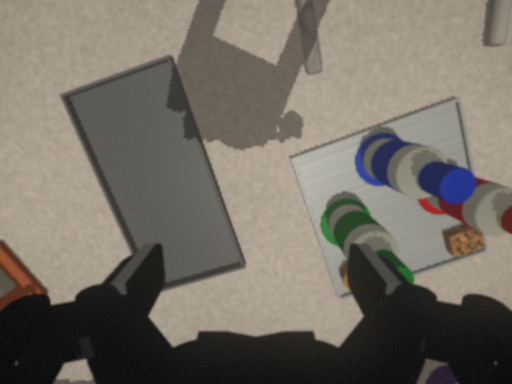

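Everything checks out: all bottles are upright on their own mats, the cast is on the plate, and the arm is clear. Handing in.

```bash
python3 -c "
from cell import ticket
print(ticket.finish_job())"
```

```text
the job is handed in; nothing more can be done
None
```

I finished the job and handed it in at about 55 s of the 144 s allowed. I stood all three bottles in the tray, then set the yellow cast teeth-up on the scanner plate. After that I put red, green and blue back on their own mats, lowering each item until it touched before letting go.

Last checks:

| Item | Measured (x, y mm) | Its place (x, y mm) | Difference |
|---|---|---|---|
| Cast | 502, 314 | plate 501, 313.5 | about 1 mm |
| Red bottle | 521, 61 | mat 521, 60 | about 1 mm |
| Green bottle | 558, −66 | mat 559, −67 | about 2 mm |
| Blue bottle | 475, −22 | mat 477, −22.5 | about 1–2 mm |

- **Final state:** all three bottles stand upright, the cast is on the plate and the gripper is open and clear.
- **Forces:** no reading I took at the end of a move passed about 8.5 N.

Some measurements disagreed:
- **Mat centres:** the cameras differed by 2–3 mm, and the side view of the green mat, partly hidden by the cast, by about 5 mm.
- **Held bottles:** the wrist camera put each one about 4 mm off along x. I did not act on this, because the other views contradicted it.
- **Last wrist image:** its reading for green was about 10 mm off because a finger hid part of the cap. I discarded it and used the scene and side cameras.
- **Mat and plate heights:** mat tops triangulated at 6–8 mm against the stated 10 mm, and the plate at 41 mm against 46 mm. Contact while lowering matched the stated heights.

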